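Turn out the swivel hook and hang the red batch tag

ROBOT

A 6-joint arm with a two-finger parallel gripper is mounted at the origin on the work surface. World frame = base frame: x ahead of the robot, y to its left, z up, the work surface at z = 0. Lengths are in m, angles in rad, forces in N, time in s.
With the tool pointing down it reaches from about 0.4 to 0.825 m from the base axis. Payload 7 kg.
Tool frame: the origin (TCP) lies at the very end of the fingers, on their centre line; the grasp point (between the pads) lies 19 mm behind it; z points along the fingers, y is the line along which they close (so a half turn about z gives the same grasp; the last joint's range is limited). The gripper opens to 88 mm and grips with 3 to 60 N. Pads are 19 mm wide; open, the fingers measure 130 mm over their backs; the gripper's body (78 mm by 193 mm) begins 47 mm behind the grasp point.
Start: joints at [-0.998, 0.359, 0.012, 0, -1.224, -0.288], TCP at [0.19, -0.648, 0.192] pointing down, gripper open.
Joint ranges: [-3.07, 3.07], [-1.43, 2.12], [-1.02, 1.25], [-3.03, 1.67], [-3.05, -0], [-3.03, 3.03]. Speed limits (rad/s): [2.39, 2.39, 3.01, 3.14, 3.14, 3.14].

INTERFACE

Orientations are given as [roll, pitch, yaw] about the fixed x, y, z axes, in that order (R = Rz(yaw) Ry(pitch) Rx(roll)).
In Python, from station import arm gives the robot as it stands. The module is installed in compiled form; this text tells all that it offers.
- The arm moves only by the shell command python3 -m crank 'ROWS' [FORCE]. ROWS is JSON, a list of rows, each an object of numbers: "dx", "dy", "dz": the shift along the world's x, y, z in m; "twist": the turn about the world's z in degrees; "grip": the opening, from -1 (shut) to 1 (fully open). A call has exactly 5 rows; each row is the pose to reach, as a shift and turn from the pose commanded when the call began; what a row does not reach only later rows make up. A row lasts 1/12 s, in which the tool goes at most 41.7 mm and 7.16 degrees, less where a joint would pass 70% of its speed; a pose out of reach is approached as far as the arm can. A call with a gripper value outside its range is refused whole. The fingers move at their own pace and stop on an object; FORCE is the grip in N (left out, the last holds). Time passes only in rows, so rows that repeat a pose let the fingers close, or fill a call up. It gives the time, the measured TCP pose, the force, the opening and the grip force at its end, in the units of the state.
- arm.get_state(): the state, without advancing time (a new reading comes with each control period).
- arm.grab_frame(name): name is "scene" or "side" or "wrist"; returns the picture (480x640x3 uint8, red, green, blue); there is no depth.
- arm.get_calibration(name): a dict with "fx", "fy", "cx", "cy" (pixels), "k1" (the pictures are not rectified: a ray, as slopes to the right and down, at radius r is drawn at 1 + k1 r^2 times it, then the intrinsics apply), "cam_to_world" (4x4, takes a point from camera to world coordinates); the wrist camera has in their place "tool_from_camera" (4x4, takes a point from camera to tool coordinates, whose origin is the TCP and whose axes are the flange's). Camera axes: x right, y down, z forward; pixel columns grow to the right and rows downward; lengths in m; the calibration is good to about 2 mm. A picture is of the moment at which its call begins: read the wrist's pose just before it. get_calibration takes no time and is no camera call.
- arm.job_done(): hands the job in; it is judged then, once.
The state is a dict: "t": time; "q": joint angles; "qd": joint speeds; "joint_efforts": joint torques, N m; "eef_pos": TCP position; "ee_rot": TCP orientation; "force": force on the tool from outside, world axes, zero at the start; "moment": the same for the moment, N m; "width": finger opening in m; "gripper_force": force on a finger pad.
Only numpy, scipy, OpenCV 4.12 (cv2) and the standard library are available. Lean on these libraries where they do the work, as an engineer would, in place of code of your own. Each camera call takes 0.05 s, during which the arm holds its last target. There are 200 camera calls.

TASK

Turn the swivel hook on the green tag post counter-clockwise until it is fully home against its stop, feeling for the stop and not forcing it, as the stop would slip. Then take the red tag out of the wooden rack, pass its slot over the upturned end of the hook, let it down gently until the hook carries it before you let go, and leave it hanging upright, pushed right back against the brass collar on the hook's bar, with the hook still home. Leave the other tags and everything else on the bench alone.

Things in the scene. Friction and masses are not known exactly. Their poses are not given: they have to be found in the camera images.
- hook: Swivel hook; origin on its vertical axis at the height of the bar's centre line, 200 mm over the bench; its own -x points out along the bar, z up. Yellow head, 30 mm wide, to 15 mm above the origin. Stop: a pin on the post's steel plate that a tang on the head meets, 1.2 to 1.85 rad counter-clockwise of the start; its place varies and must be felt. Post 20 mm, foot 100 mm wide, screwed down.
- hook_tip (a point): Centre of the round end of the hook's upturned tip: 90 mm out from the axis, 10 mm above the bar's centre line. The bar is 7 mm round steel, level to 84 mm out, then bends up and out to this end (its top 13.5 mm above the centre line). Turning takes 0.28 N m (4 N at 70 mm out, pushed sideways); it stays where left. The stop plate is only clamped: forced with over 18 N there it slips round.
- tag_red_center (a point): Centre of the red tag, an aluminium plate 6 mm thick (x), 50 mm wide (y), 110 mm tall (z), about 90 g. Stands upright in a slot of the rack, its lowest 37 mm held with 1 mm play: pull it straight up. Pinch its two side edges, 50 mm apart along y, from above. The rack is 45 mm high, 76 mm wide along y; its slots are 48 mm apart.
- tag_red_eye (a point): Centre of the red tag's hanging slot, 32 mm above its centre: an opening through the plate 14 mm wide (y), 22 mm tall, with 12 mm of plate above it. Hanging, the slot's upper edge lies on the bar, so this point is 7.5 mm below the bar's centre line. The collar it is pushed back to is a brass ring, 24 mm wide, 8 mm long, clamped on the bar with its outer face somewhere 30 to 46 mm out from the axis: feel for it, with 4 to 10 N.
- tag_yellow_center (a point): centre of the yellow tag, the same shape, standing in the rack; not to be disturbed
- tag_green_center (a point): centre of the green tag, the same shape, standing in the rack; not to be disturbed
- knife_a: finished knife with black handle, 212 mm long, 16 mm high, lying on the bench; origin on the bench under the joint of handle and blade, blade along +x
- knife_b: another such knife, same size and axes
- trimmer: trimming knife with green handle, 155 mm long, 16 mm high, lying on the bench; origin under the joint of handle and blade
- pen: blue pen, 140 mm long, 8 mm thick, lying on a sheet of paper; origin under its middle
- parcel: paper-wrapped parcel 110 x 80 x 45 mm, 0.9 kg; origin under its middle
- tag_red: the red tag as a whole; its origin is the middle of its lower edge, 55 mm below its centre
Things that resemble listed ones, but are neither listed nor needed, are in the scene too. Of the things shaped like the part that bears hook, the green one is meant.

How it is judged:
On the way, in this order (a step that is already met when the one before it is completed fails the run):
1. the hook has been turned fully home against its stop and let go, the red tag still in the rack (x of plate_c1 in the frame of hook below 0.001 m and contact force between the fingers and hook below 0.05 N and distance of tag_red_center from where it was at the start of the episode below 0.02 m), for 0.2 s.
2. the red tag's slot is over the hook's bar and the hook takes its load while the gripper still holds it (contact force between tag_red and hook above 0.3 N and contact force between the fingers and tag_red above 0.5 N and y of tag_red_eye in the frame of hook between -0.006 and 0.006 m and z of tag_red_eye in the frame of hook between -0.012 and -0.003 m and x of tag_red_eye in the frame of hook between -0.088 and -0.028 m), for 0.2 s.
At the end, for the whole second after the job is handed in: Hook home (tang within 1 mm of its stop pin, about 0.05 rad); red tag hanging by its slot, released, at rest, upright within 0.15 rad; slot centre within 6 mm of the bar sideways and 3 to 12 mm below its centre line; tag back against the collar, gap under 4 mm (x of plate_c1 in the frame of hook below 0.001 m and y of tag_red_eye in the frame of hook between -0.006 and 0.006 m and z of tag_red_eye in the frame of hook between -0.012 and -0.003 m and distance between tag_red_eye and collar_c0 below 0.0145 m and angle between tag_red_center's own z axis and vertical below 0.15 rad and linear speed of tag_red below 0.03 m/s and contact force between the fingers and tag_red below 0.05 N); the robot touches nothing.
It fails at once if the hook forced against its stop so that the stop plate slips round on the post by more than 1.5 mm at the pin (distance of plate_c1 from where it was at the start of the episode above 0.0015 m).
It fails at once if the red tag pressed against the hook or its collar with more than 25 N (contact force between tag_red and hook above 25 N).
It fails at once if another tag, a knife, the trimming knife, the pen or the parcel moved more than 15 mm (distance of any of tag_yellow_center, tag_green_center, knife_a, knife_b, trimmer, pen, parcel from where it was at the start of the episode above 0.015 m).
It also fails if it takes over 72 s, if anything falls off the work surface, if the arm or the gripper's body presses on something with over 40 N, if the wrist force passes 120 N, or if a joint passes its speed limit or range.

## Working session

There is one attempt and no reset: what is moved stays moved. The work goes in short steps, Python scripts to look and compute and a shell command to move; the robot and the scene stay as the last step left them, time stands still between calls to the robot, and variables do not carry over. Pictures are saved under pics/ and viewed, at most 10 in all, crops included, and the job is handed in when it is done.

```bash
mkdir -p pics
cat > h.py <<'E'
import numpy as np,cv2
from station import arm
def ray(name,u,v):
    c=arm.get_calibration(name)
    x,y=(u-c['cx'])/c['fx'],(v-c['cy'])/c['fy']
    a,b=x,y
    for _ in range(30):
        s=1+c['k1']*(a*a+b*b); a,b=x/s,y/s
    if 'cam_to_world' in c: T=np.array(c['cam_to_world'])
    else:
        from scipy.spatial.transform import Rotation as R
        s=arm.get_state(); W=np.eye(4); W[:3,:3]=R.from_euler('xyz',s['ee_rot']).as_matrix(); W[:3,3]=s['eef_pos']
        T=W@np.array(c['tool_from_camera'])
    d=T[:3,:3]@np.array([a,b,1]); return T[:3,3],d/np.linalg.norm(d)
def atz(name,u,v,z):
    o,d=ray(name,u,v); return o+d*(z-o[2])/d[2]
def tri(*obs):
    A=np.zeros((3,3));b=np.zeros(3);L=[]
    for n,u,v in obs:
        o,d=ray(n,u,v);P=np.eye(3)-np.outer(d,d);A+=P;b+=P@o;L.append((P,o))
    p=np.linalg.solve(A,b); return p.round(4),[round(float(np.linalg.norm(P@(p-o)))*1000,1) for P,o in L]
def proj(name,p):
    c=arm.get_calibration(name);T=np.linalg.inv(np.array(c['cam_to_world']));q=T[:3,:3]@p+T[:3,3]
    a,b=q[0]/q[2],q[1]/q[2];s=1+c['k1']*(a*a+b*b);return c['fx']*a*s+c['cx'],c['fy']*b*s+c['cy']
def snap(name,f,crop=None,k=1):
    im=arm.grab_frame(name)[:,:,::-1]
    if crop: x,y,w,h=crop; im=im[y:y+h,x:x+w]
    if k!=1: im=cv2.resize(im,None,fx=k,fy=k,interpolation=cv2.INTER_CUBIC)
    cv2.imwrite('pics/'+f,im)
E
python3 - <<'E'
from h import *
snap('scene','a.png');snap('side','b.png')
s=arm.get_state();print(s)
for n in('scene','side'):
    T=np.array(arm.get_calibration(n)['cam_to_world']);print(T.round(2))
print(arm.get_calibration('wrist'))
E
```

```text
{'t': 0.1, 'q': array([-9.97905308e-01,  3.59319695e-01,  1.11726154e-02, -2.82769973e-04,
       -1.22405864e+00, -2.88084114e-01]), 'qd': array([ 0.00182043, -0.00206053,  0.00063294,  0.00227937, -0.00140597,
        0.0002035 ]), 'joint_efforts': array([-3.03389599e-03, -5.84162772e+01,  2.93748629e+01,  7.01565385e+00,
        1.01312526e-02, -7.38019548e-05]), 'eef_pos': array([ 0.18948549, -0.64738142,  0.1911278 ]), 'ee_rot': array([ 3.14016581e+00, -1.45583854e-04, -2.85688193e+00]), 'force': array([-0.08134131, -0.36792418, -0.91357852]), 'moment': array([ 0.0375347 , -0.02150253,  0.01134407]), 'gripper_force': 0.0, 'width': 0.08778256861938652}
[[ 0.69  0.59 -0.42  1.19]
 [ 0.72 -0.56  0.4  -0.57]
 [-0.   -0.58 -0.81  1.34]
 [ 0.    0.    0.    1.  ]]
[[-0.77 -0.34  0.54 -0.17]
 [-0.63  0.42 -0.65  0.95]
 [-0.01 -0.84 -0.54  0.89]
 [ 0.    0.    0.    1.  ]]
{'fx': 399.47495534725147, 'fy': 399.47495534725147, 'cx': 317.40489950868385, 'cy': 235.8060172147908, 'k1': -0.037973463077001536, 'tool_from_camera': array([[-2.28009802e-05, -9.57566218e-01, -2.88213355e-01,
         7.76190249e-02],
       [ 9.99999145e-01, -3.98737764e-04,  1.24566348e-03,
         7.07869206e-05],
       [-1.30772682e-03, -2.88213080e-01,  9.57565408e-01,
        -1.92051092e-01],
       [ 0.00000000e+00,  0.00000000e+00,  0.00000000e+00,
         1.00000000e+00]])}
```

View pics/a.png

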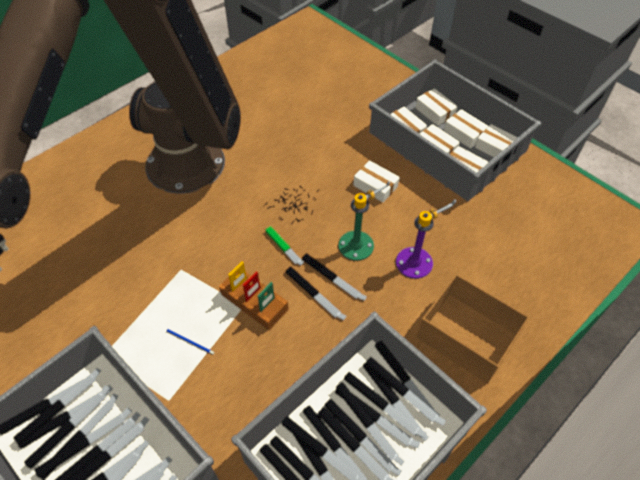

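View pics/b.png

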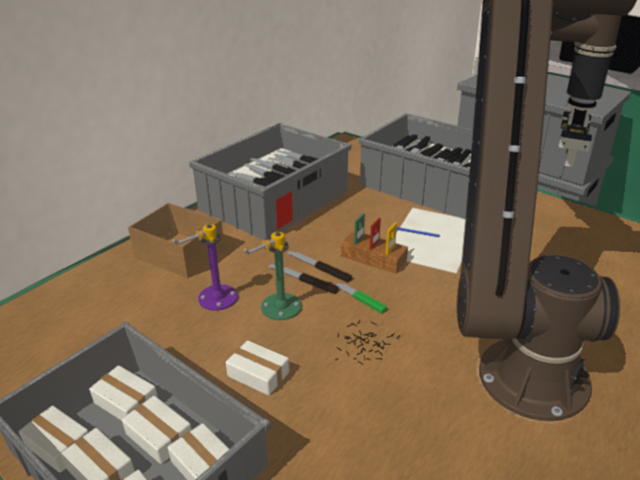

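Scene view: the green post's head is at (360,200) and the purple look-alike's at (425,217). The rack tags are yellow (237,275), red (251,288) and green (265,297). In the side view the green post's head is at (278,240), the purple one's at (209,232) and the red tag at (376,233). I choose the green post and the red tag, and will check both close up.

Run:
```python
from h import *
a=arm.grab_frame('scene')[:,:,::-1];b=arm.grab_frame('side')[:,:,::-1]
cv2.imwrite('pics/full_s.png',a)
R=lambda im,x,y,w,h:cv2.resize(im[y:y+h,x:x+w],(400,300),interpolation=cv2.INTER_CUBIC)
cv2.imwrite('pics/c.png',np.vstack([np.hstack([R(a,335,180,80,60),R(a,215,255,80,60)]),np.hstack([R(b,235,220,80,60),R(b,335,205,80,60)])]))
```

```text
(no output)
```

View pics/c.png

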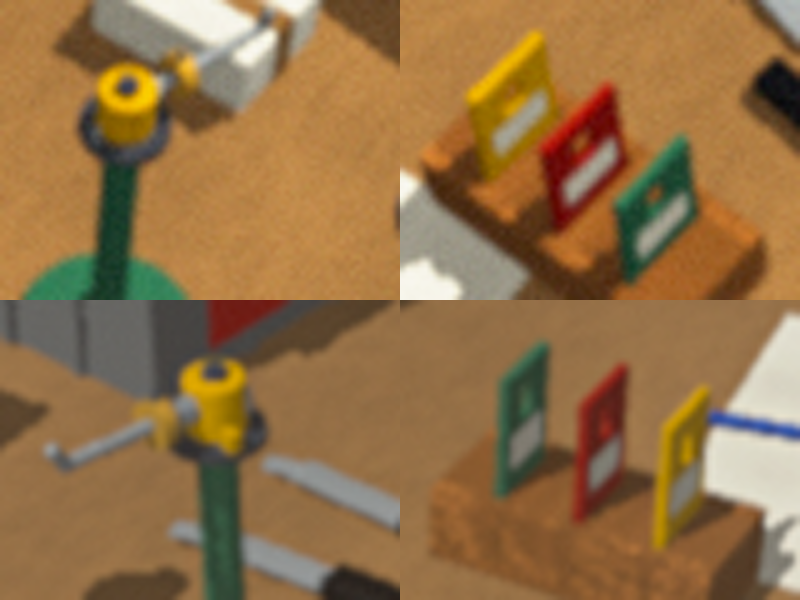

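Run:
```python
from h import *
print('head',tri(('scene',360.4,197.6),('side',277.8,234)),atz('scene',360.4,197.6,.215),atz('side',277.8,234,.215))
print('tip',tri(('scene',388.6,183.4),('side',245,250.4)),atz('scene',388.6,183.4,.21),atz('side',245,250.4,.21))
# tag: scene TL is which of side?
for s in((257.2,272.2),(244,286)):
  for d in((371,225.4),(380.2,218.2)): print(s,d,tri(('scene',*s),('side',*d)))
for n,u,v in(('y',239.5,269),('y2',229.5,280)): print(n,atz('scene',u,v,.118))
for u,v in((271.5,283),(259,295.5)): print('g',atz('scene',u,v,.118))
```

```text
head (array([0.5838, 0.1571, 0.2109]), [0.4, 0.4]) [0.58622865 0.15478416 0.215     ] [0.57893641 0.16154118 0.215     ]
tip (array([0.5989, 0.2465, 0.2065]), [0.3, 0.3]) [0.60059225 0.24374716 0.21      ] [0.59522487 0.25023209 0.21      ]
(257.2, 272.2) (371, 225.4) (array([ 0.5235, -0.1382,  0.1165]), [0.4, 0.4])
(257.2, 272.2) (380.2, 218.2) (array([ 0.5198, -0.1507,  0.1314]), [13.1, 13.1])
(244, 286) (371, 225.4) (array([ 0.5327, -0.1745,  0.0986]), [12.7, 12.7])
(244, 286) (380.2, 218.2) (array([ 0.5287, -0.1871,  0.1138]), [1.3, 1.3])
y [ 0.48656801 -0.16449174  0.118     ]
y2 [ 0.49449324 -0.20242144  0.118     ]
g [ 0.57181937 -0.13390923  0.118     ]
g [ 0.57756207 -0.1786567   0.118     ]
```

The crop confirms it. The green post's yellow head is centred at scene (360.4,197.6), its bar points up-right to the tip at (388.6,183.4), and the red tag is the middle one in the rack. I'm moving over to the hook.

```bash
python3 -m crank '[{"dz":0.04},{"dx":0.01,"dy":0.02,"dz":0.075,"twist":5,"grip":0.0},{"dx":0.025,"dy":0.05,"dz":0.1,"twist":10,"grip":0.0},{"dx":0.04,"dy":0.085,"dz":0.11,"twist":15,"grip":0.0},{"dx":0.055,"dy":0.12,"dz":0.11,"twist":20,"grip":0.0}]' 20
python3 -m crank '[{"dx":0.017,"dy":0.037,"twist":6},{"dx":0.034,"dy":0.074,"twist":12},{"dx":0.051,"dy":0.111,"twist":18},{"dx":0.068,"dy":0.148,"twist":22},{"dx":0.085,"dy":0.185,"twist":22}]'
python3 -m crank '[{"dx":0.017,"dy":0.037,"twist":6},{"dx":0.034,"dy":0.074,"twist":12},{"dx":0.051,"dy":0.111,"twist":18},{"dx":0.068,"dy":0.148,"twist":22},{"dx":0.085,"dy":0.185,"twist":22}]'
python3 -m crank '[{"dx":0.017,"dy":0.037},{"dx":0.034,"dy":0.074},{"dx":0.051,"dy":0.111},{"dx":0.068,"dy":0.148},{"dx":0.085,"dy":0.185}]'
python3 -m crank '[{"dx":0.017,"dy":0.037},{"dx":0.034,"dy":0.074},{"dx":0.051,"dy":0.111},{"dx":0.068,"dy":0.148},{"dx":0.085,"dy":0.185}]'
python3 -m crank '[{"dx":0.005,"dy":0.012},{"dx":0.01,"dy":0.012},{"dx":0.01,"dy":0.012},{"dx":0.01,"dy":0.012},{"dx":0.01,"dy":0.012}]'
python3 - <<'E'
from h import *
s=arm.get_state();print(s['q'].round(2),s['eef_pos'],s['ee_rot'],s['width'],s['force'])
snap('wrist','d.png')
print('tag g',atz('scene',272.2,282.4,.118),atz('scene',258.4,295.6,.118),'y',atz('scene',243,261.4,.118),atz('scene',229,273.4,.118))
print('purple',atz('scene',426,214,.215),atz('scene',453,203,.21))
E
```

```text
[-1.    0.36  0.01 -0.   -1.22 -0.29] [ 0.18955105 -0.64748845  0.19136217] [ 3.14055355e+00 -7.57352690e-05 -2.85686110e+00] 0.08763440436111354 [ 0.94817361  1.06868915 -0.18168413]
tag g [ 0.57170777 -0.13155255  0.118     ] [ 0.5767788  -0.17987649  0.118     ] y [ 0.47509223 -0.1438564   0.118     ] [ 0.47871162 -0.19134504  0.118     ]
purple [0.73260611 0.23288199 0.215     ] [0.75434024 0.31153756 0.21      ]invalid input at $[0]: expected keys dx, dy, dz, twist, grip
invalid input at $[0]: expected keys dx, dy, dz, twist, grip
invalid input at $[0]: expected keys dx, dy, dz, twist, grip
invalid input at $[0]: expected keys dx, dy, dz, twist, grip
invalid input at $[0]: expected keys dx, dy, dz, twist, grip
invalid input at $[0]: expected keys dx, dy, dz, twist, grip
```

View pics/d.png

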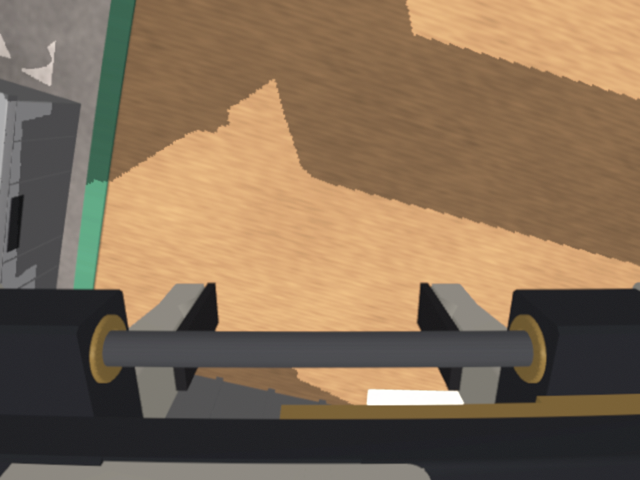

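Every row needs all five keys, so the arm has not moved. The wrist view shows only bare bench at the start pose, with the fingers at about (195,340) and (440,340). I'm sending the rows again in full.

```bash
python3 -m crank '[{"dx":0,"dy":0,"dz":0.04,"twist":0,"grip":0},{"dx":0.01,"dy":0.02,"dz":0.075,"twist":5,"grip":0},{"dx":0.025,"dy":0.05,"dz":0.1,"twist":10,"grip":0},{"dx":0.04,"dy":0.085,"dz":0.11,"twist":15,"grip":0},{"dx":0.055,"dy":0.12,"dz":0.11,"twist":20,"grip":0}]' 20 
python3 -m crank '[{"dx":0.017,"dy":0.037,"dz":0,"twist":6,"grip":0},{"dx":0.034,"dy":0.074,"dz":0,"twist":12,"grip":0},{"dx":0.051,"dy":0.111,"dz":0,"twist":18,"grip":0},{"dx":0.068,"dy":0.148,"dz":0,"twist":22,"grip":0},{"dx":0.085,"dy":0.185,"dz":0,"twist":22,"grip":0}]'
python3 -m crank '[{"dx":0.017,"dy":0.037,"dz":0,"twist":6,"grip":0},{"dx":0.034,"dy":0.074,"dz":0,"twist":12,"grip":0},{"dx":0.051,"dy":0.111,"dz":0,"twist":18,"grip":0},{"dx":0.068,"dy":0.148,"dz":0,"twist":22,"grip":0},{"dx":0.085,"dy":0.185,"dz":0,"twist":22,"grip":0}]'
python3 -m crank '[{"dx":0.017,"dy":0.037,"dz":0,"twist":0,"grip":0},{"dx":0.034,"dy":0.074,"dz":0,"twist":0,"grip":0},{"dx":0.051,"dy":0.111,"dz":0,"twist":0,"grip":0},{"dx":0.068,"dy":0.148,"dz":0,"twist":0,"grip":0},{"dx":0.085,"dy":0.185,"dz":0,"twist":0,"grip":0}]'
python3 -m crank '[{"dx":0.017,"dy":0.037,"dz":0,"twist":0,"grip":0},{"dx":0.034,"dy":0.074,"dz":0,"twist":0,"grip":0},{"dx":0.051,"dy":0.111,"dz":0,"twist":0,"grip":0},{"dx":0.068,"dy":0.148,"dz":0,"twist":0,"grip":0},{"dx":0.085,"dy":0.185,"dz":0,"twist":0,"grip":0}]'
python3 -m crank '[{"dx":0.01,"dy":0.012,"dz":0,"twist":0,"grip":0},{"dx":0.01,"dy":0.012,"dz":0,"twist":0,"grip":0},{"dx":0.01,"dy":0.012,"dz":0,"twist":0,"grip":0},{"dx":0.01,"dy":0.012,"dz":0,"twist":0,"grip":0},{"dx":0.01,"dy":0.012,"dz":0,"twist":0,"grip":0}]'
python3 - <<'E'
from h import *
s=arm.get_state();print(s['q'].round(2),s['eef_pos'],s['ee_rot'],s['width'],s['force'])
snap('wrist','d2.png')
E
```

```text
t: 0.67
eef_pos: [0.2454, -0.528, 0.305]
ee_rot: [-3.137, -0.0, -2.504]
force: [1.8, 0.6, -0.4]
width: 0.0598
gripper_force: 0.0
t: 1.08
eef_pos: [0.3298, -0.341, 0.3021]
ee_rot: [-3.141, 0.0, -2.119]
force: [1.1, -0.9, 0.8]
width: 0.0438
gripper_force: 0.0
t: 1.5
eef_pos: [0.4148, -0.1558, 0.3024]
ee_rot: [-3.14, 0.0, -1.735]
force: [2.0, -0.8, 0.3]
width: 0.044
gripper_force: 0.0
t: 1.92
eef_pos: [0.4999, 0.0294, 0.3024]
ee_rot: [-3.141, 0.001, -1.739]
force: [0.7, -0.8, 1.1]
width: 0.044
gripper_force: 0.0
t: 2.33
eef_pos: [0.585, 0.2142, 0.302]
ee_rot: [-3.141, 0.0, -1.739]
force: [0.8, -0.3, 0.2]
width: 0.0438
gripper_force: 0.0
t: 2.75
eef_pos: [0.5943, 0.2234, 0.3024]
ee_rot: [-3.141, 0.0, -1.74]
force: [-0.3, -0.7, 0.1]
width: 0.0438
gripper_force: 0.0
[ 0.67  0.25  0.1   0.   -1.42 -0.84] [0.59431173 0.22339132 0.30243793] [-3.14123611e+00  3.25080556e-04 -1.74040121e+00] 0.04384356920690397 [-0.27428667 -0.6691611   0.11665308]
```

View pics/d2.png

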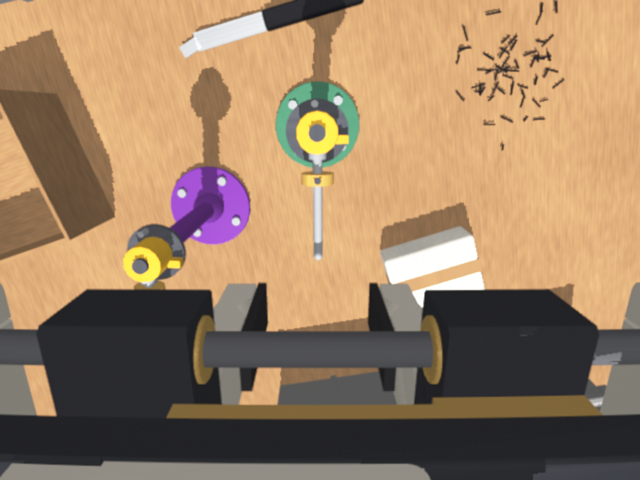

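The wrist view shows the green post's head at (317,132), the collar at (317,180) and the tip at (319,257). The purple head is at (143,263), well clear.

Run:
```python
from h import *
h=atz('wrist',317,132,.215);t=atz('wrist',319,255,.2125);c=atz('wrist',317.5,180,.212)
print(h,t,c,np.degrees(np.arctan2(t[1]-h[1],t[0]-h[0])),np.linalg.norm((t-h)[:2]),np.linalg.norm((c-h)[:2]))
```

```text
[0.58361111 0.15726035 0.215     ] [0.59728855 0.24575463 0.2125    ] [0.58888987 0.19009348 0.212     ] 81.2140353229567 0.08954502110171036 0.03325477232488677
```

```bash
cat > arc.py <<'E'
from h import *
A=np.array([.5836,.1573])
def C(th,off=.0184,r=.07):
    t=np.radians(th);return A+r*np.array([np.cos(t),np.sin(t)])+off*np.array([-np.sin(t),np.cos(t)])
if __name__=='__main__':
    s=arm.get_state();p=s['eef_pos'][:2];yaw=np.degrees(s['ee_rot'][2])
    print('now',p,yaw,'tool bar-angle',yaw+180.9)
    for th in [81.2,88,95,102,109,116,123,130,137,142,145,150,155,160,165,170,175,180,185,190]:print(th,C(th).round(4),((C(th)-C(81.2))*1000).round(1))
E
python3 -m crank '[{"dx":0.0,"dy":0.003,"dz":-0.03,"twist":1,"grip":0},{"dx":0.0,"dy":0.003,"dz":-0.06,"twist":1,"grip":0},{"dx":0.0,"dy":0.003,"dz":-0.09,"twist":1,"grip":0},{"dx":0.0,"dy":0.003,"dz":-0.119,"twist":1,"grip":0},{"dx":0,"dy":0.003,"dz":-0.119,"twist":1,"grip":0}]'
python3 -m crank '[{"dx":-0.007,"dy":0.001,"dz":0,"twist":0,"grip":0},{"dx":-0.014,"dy":0.002,"dz":0,"twist":0,"grip":0},{"dx":-0.016,"dy":0.002,"dz":0,"twist":0,"grip":0},{"dx":-0.016,"dy":0.002,"dz":0,"twist":0,"grip":0},{"dx":-0.016,"dy":0.002,"dz":0,"twist":0,"grip":0}]'
python3 arc.py
```

```text
t: 3.22
eef_pos: [0.5912, 0.2249, 0.1775]
ee_rot: [3.134, -0.005, -1.724]
force: [-1.7, -0.4, -0.9]
width: 0.0438
gripper_force: 0.0
t: 3.63
eef_pos: [0.579, 0.2297, 0.1849]
ee_rot: [-3.139, 0.002, -1.722]
force: [0.7, 0.7, 0.2]
width: 0.0439
gripper_force: 0.0
now [0.57903368 0.22974265] -98.64938796554291 tool bar-angle 82.25061203445709
81.2 [0.5761 0.2293] [0. 0.]
88 [0.5677 0.2279] [-8.5 -1.4]
95 [0.5592 0.2254] [-17.   -3.9]
102 [0.551  0.2219] [-25.1  -7.3]
109 [0.5434 0.2175] [-32.7 -11.8]
116 [0.5364 0.2121] [-39.7 -17.1]
123 [0.53  0.206] [-46.1 -23.3]
130 [0.5245 0.1991] [-51.6 -30.2]
137 [0.5199 0.1916] [-56.3 -37.7]
142 [0.5171 0.1859] [-59.  -43.4]
145 [0.5157 0.1824] [-60.4 -46.9]
150 [0.5138 0.1764] [-62.3 -52.9]
155 [0.5124 0.1702] [-63.7 -59.1]
160 [0.5115 0.164 ] [-64.6 -65.3]
165 [0.5112 0.1576] [-64.9 -71.6]
170 [0.5115 0.1513] [-64.7 -78. ]
175 [0.5123 0.1451] [-63.9 -84.2]
180 [0.5136 0.1389] [-62.5 -90.4]
185 [0.5155 0.1329] [-60.7 -96.4]
190 [0.5179 0.127 ] [ -58.3 -102.3]
```

```bash
python3 -m crank '[{"dx":-0.0114,"dy":-0.0018,"dz":0,"twist":7,"grip":0},{"dx":-0.0199,"dy":-0.0043,"dz":0,"twist":14,"grip":0},{"dx":-0.028,"dy":-0.0077,"dz":0,"twist":21,"grip":0},{"dx":-0.0356,"dy":-0.0122,"dz":0,"twist":28,"grip":0},{"dx":-0.0426,"dy":-0.0175,"dz":0,"twist":35,"grip":0}]'
python3 -m crank '[{"dx":-0.0064,"dy":-0.0062,"dz":0,"twist":7,"grip":0},{"dx":-0.0119,"dy":-0.0131,"dz":0,"twist":14,"grip":0},{"dx":-0.0166,"dy":-0.0206,"dz":0,"twist":21,"grip":0},{"dx":-0.0193,"dy":-0.0263,"dz":0,"twist":26,"grip":0},{"dx":-0.0193,"dy":-0.0263,"dz":0,"twist":26,"grip":0}]'
python3 arc.py | head -1;python3 - <<'E'
from h import *
snap('scene','e.png',(280,130,160,120),5);s=arm.get_state();print(s['force'],s['moment'],s['q'])
E
```

```text
t: 4.05
eef_pos: [0.536, 0.2119, 0.1837]
ee_rot: [-3.14, 0.0, -1.105]
force: [0.0, -0.1, 0.5]
width: 0.0438
gripper_force: 0.0
t: 4.47
eef_pos: [0.5166, 0.1849, 0.1839]
ee_rot: [-3.14, -0.0, -0.654]
force: [0.2, 0.7, 0.4]
width: 0.0439
gripper_force: 0.0
now [0.51660394 0.18489318] -37.474587239285285 tool bar-angle 143.42541276071472
[ 0.28718788 -0.68419154 -0.09739304] [-0.06413801  0.15312475 -0.00042445] [ 7.01071448e-01  1.57063512e-01 -2.80657293e-01  1.67070487e-04
 -1.13155918e+00  2.09978266e-01]
```

View pics/e.png

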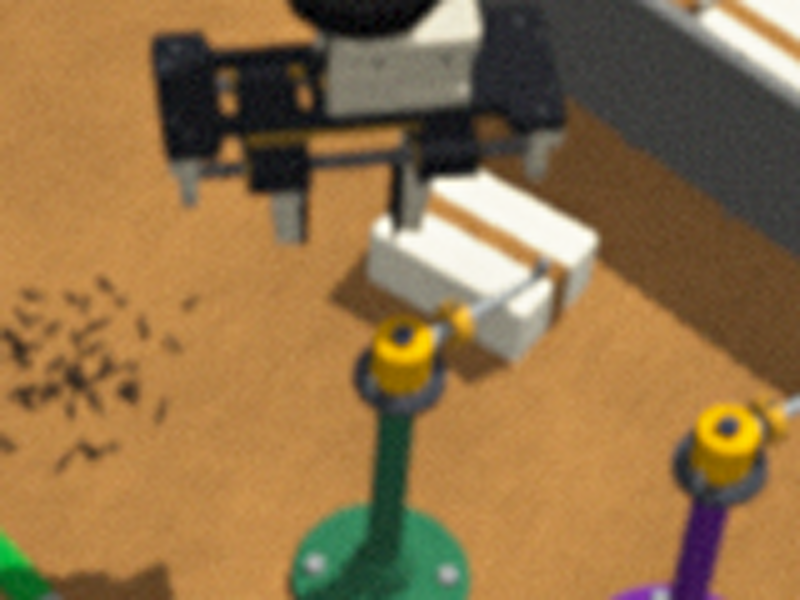

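The hook has not turned: its tip is still at scene (388,184), and the fingers passed it. I'll check the geometry by projection.

Run:
```python
from h import *
from scipy.spatial.transform import Rotation as R
s=arm.get_state();p=s['eef_pos'];M=R.from_euler('xyz',s['ee_rot']).as_matrix()
for n in('scene','side'):
    print(n,[np.round(proj(n,q),1) for q in(p,p+M[:,1]*.022,p-M[:,1]*.022,np.array([.5836,.1573,.215]),np.array([.5973,.2458,.2135]))])
print(p,s['width'])
cv2.imwrite('pics/f.png',cv2.resize(arm.grab_frame('side')[160:310,180:380,::-1],None,fx=4,fy=4,interpolation=2))
```

```text
scene [array([348.6, 184.2]), array([340.2, 184.9]), array([357. , 183.5]), array([360.3, 196.5]), array([388.3, 181.4])]
side [array([292. , 259.8]), array([301.7, 258.5]), array([282.1, 261.1]), array([277.5, 232.5]), array([245.6, 247.9])]
[0.51701553 0.18534499 0.18387429] 0.04363153583874907
```

View pics/f.png

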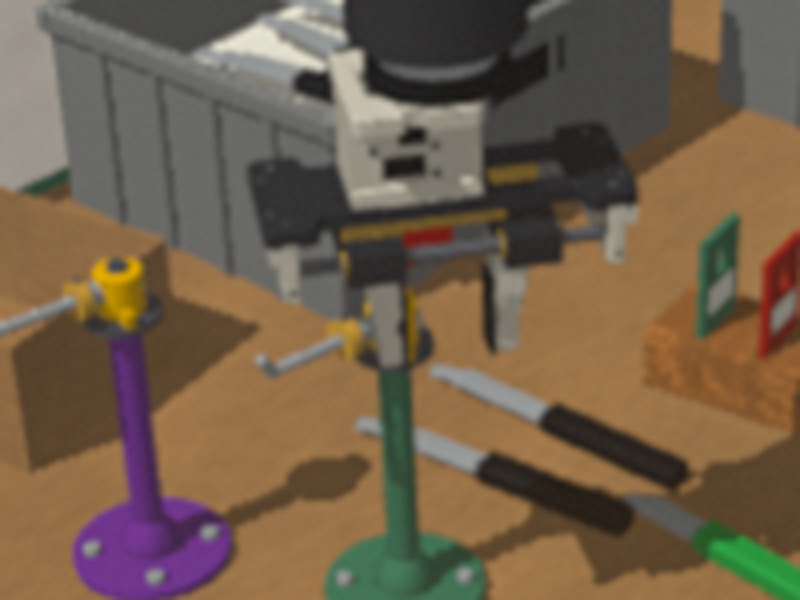

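Run:
```python
from h import *
print(tri(('scene',338,178),('side',306,247.5)),tri(('scene',361,176),('side',277.5,251.7)))
```

```text
(array([0.4983, 0.1615, 0.2115]), [1.7, 1.7]) (array([0.5353, 0.2106, 0.2109]), [0.2, 0.2])
```

Run:
```python
from h import *
c=arm.get_calibration('wrist');T=np.linalg.inv(c['tool_from_camera'])
for w in(.044,.088):
 for z in(0,-.0285):
  for x in(-.0095,.0095):
    q=T[:3,:3]@np.array([x,w/2,z])+T[:3,3];a,b=q[:2]/q[2];s=1+c['k1']*(a*a+b*b);print(w,z,x,c['fx']*a*s+c['cx'],c['fy']*b*s+c['cy'])
print(proj('side',np.array([.1895,-.6474,.1912])),proj('side',np.array([.1895,-.6474,.2197])))
```

```text
0.044 0 -0.0095 360.49987909793606 290.2103671321852
0.044 0 0.0095 361.6922004291027 256.11309079966674
0.044 -0.0285 -0.0095 366.90300725199774 316.4252409411067
0.044 -0.0285 0.0095 368.50571437868996 277.95550533541405
0.088 0 -0.0095 402.3152837989867 290.13991520455914
0.088 0 0.0095 404.659279282739 256.0848700001546
0.088 -0.0285 -0.0095 414.8916834290219 316.2877084882258
0.088 -0.0285 0.0095 418.03852539042964 277.87868679758304
(np.float64(566.088993511335), np.float64(169.51418410879893)) (np.float64(568.2370932952277), np.float64(160.5492006200074))
```

Projection shows the real fingertips about 28 mm higher than the reported TCP. Both outside cameras and the wrist view agree on this, while x and y match. I'll correct heights by 28 mm, go back over the bar and straddle it lower.

```bash
python3 -m crank '[{"dx":0,"dy":0,"dz":0.03,"twist":0,"grip":0},{"dx":0.015,"dy":0.01,"dz":0.03,"twist":-7,"grip":0},{"dx":0.03,"dy":0.02,"dz":0.03,"twist":-14,"grip":0},{"dx":0.045,"dy":0.03,"dz":0.03,"twist":-21,"grip":0},{"dx":0.06,"dy":0.04,"dz":0.03,"twist":-28,"grip":0}]' >/dev/null
python3 -m crank '[{"dx":0.016,"dy":0.003,"dz":0,"twist":-7,"grip":0},{"dx":0.016,"dy":0.003,"dz":0,"twist":-14,"grip":0},{"dx":0.016,"dy":0.003,"dz":0,"twist":-21,"grip":0},{"dx":0.016,"dy":0.003,"dz":0,"twist":-28,"grip":0},{"dx":0.016,"dy":0.003,"dz":0,"twist":-33,"grip":0}]'
python3 -m crank '[{"dx":0,"dy":0,"dz":-0.015,"twist":0,"grip":0},{"dx":0,"dy":0,"dz":-0.03,"twist":0,"grip":0},{"dx":0,"dy":0,"dz":-0.045,"twist":0,"grip":0},{"dx":0,"dy":0,"dz":-0.06,"twist":0,"grip":0},{"dx":0,"dy":0,"dz":-0.06,"twist":0,"grip":0}]'
python3 -m crank '[{"dx":-0.006,"dy":0,"dz":0,"twist":0,"grip":0},{"dx":-0.012,"dy":0,"dz":0,"twist":0,"grip":0},{"dx":-0.018,"dy":0.0,"dz":0,"twist":0,"grip":0},{"dx":-0.022,"dy":0,"dz":0,"twist":0,"grip":0},{"dx":-0.022,"dy":0,"dz":0,"twist":0,"grip":0}]'
python3 arc.py | head -1
```

```text
t: 5.4
eef_pos: [0.5932, 0.2289, 0.2127]
ee_rot: [3.141, -0.0, -1.732]
force: [-0.1, -0.1, -0.1]
width: 0.0435
gripper_force: 0.0
t: 5.82
eef_pos: [0.5913, 0.2281, 0.1496]
ee_rot: [3.138, -0.003, -1.725]
force: [-0.4, -0.2, -0.8]
width: 0.0437
gripper_force: 0.0
t: 6.23
eef_pos: [0.5711, 0.2295, 0.1545]
ee_rot: [-3.139, 0.003, -1.722]
force: [2.9, 2.6, -1.7]
width: 0.044
gripper_force: 1.4
now [0.57112854 0.22949853] -98.6518699042956 tool bar-angle 82.24813009570441
```

```bash
python3 -m crank '[{"dx":-0.0033,"dy":-0.0011,"dz":0,"twist":7,"grip":0},{"dx":-0.0118,"dy":-0.0036,"dz":0,"twist":13.6,"grip":0},{"dx":-0.02,"dy":-0.0071,"dz":0,"twist":20.6,"grip":0},{"dx":-0.0276,"dy":-0.0115,"dz":0,"twist":27.6,"grip":0},{"dx":-0.0346,"dy":-0.0169,"dz":0,"twist":34.6,"grip":0}]'
python3 -m crank '[{"dx":-0.0064,"dy":-0.0062,"dz":0,"twist":7,"grip":0},{"dx":-0.0119,"dy":-0.0131,"dz":0,"twist":14,"grip":0},{"dx":-0.0166,"dy":-0.0206,"dz":0,"twist":21,"grip":0},{"dx":-0.0193,"dy":-0.0263,"dz":0,"twist":26,"grip":0},{"dx":-0.0193,"dy":-0.0263,"dz":0,"twist":26,"grip":0}]'
python3 arc.py | head -1;python3 - <<'E'
from h import *
snap('scene','g.png',(280,130,160,120),5);s=arm.get_state();print(s['force'],s['moment'],s['q'])
E
```

```text
t: 6.65
eef_pos: [0.5368, 0.2118, 0.1541]
ee_rot: [-3.139, -0.0, -1.112]
force: [4.4, 0.0, -0.3]
width: 0.0443
gripper_force: 2.2
t: 7.07
eef_pos: [0.517, 0.1849, 0.1541]
ee_rot: [-3.14, -0.001, -0.661]
force: [0.1, 0.4, 0.3]
width: 0.044
gripper_force: 0.4
now [0.51696347 0.1849277 ] -37.88093024940649 tool bar-angle 143.01906975059353
[0.50701728 0.83152135 0.63738748] [ 0.11794076 -0.09388278 -0.01859932] [ 7.00808879e-01  1.80677764e-01 -3.24017116e-01  5.74261837e-05
 -1.06507007e+00  2.03231954e-01]
```

View pics/g.png

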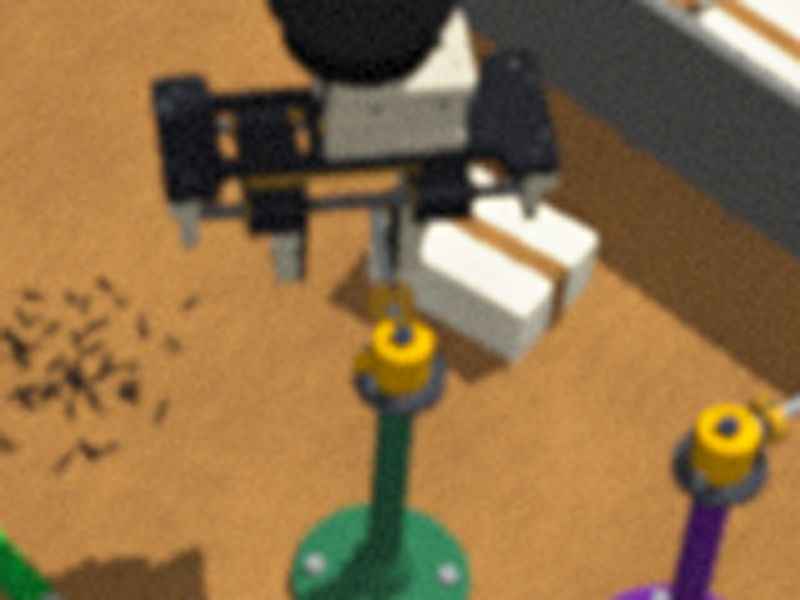

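The hook follows now: the bar points from the head (403,340) back to the finger at (385,270). Next I'll creep to the stop in 1.6 mm calls, with a force guard between calls.

```bash
cat > guard.py <<'E'
from h import *
import sys
s=arm.get_state();th=np.radians(np.degrees(s['ee_rot'][2])+180);et=np.array([-np.sin(th),np.cos(th)]);er=np.array([np.cos(th),np.sin(th)])
v=s['eef_pos'][:2]-np.array([.5836,.1573])
ft=-s['force'][:2]@et
bar=np.degrees(th)+np.degrees(np.arctan2(v@et-s['width']/2+.0035,v@er))
print('t%.2f Ft%.1f Fr%.1f g%.1f w%.4f tool%.1f bar%.1f r%.3f'%(s['t'],ft,s['force'][:2]@er,s['gripper_force'],s['width'],np.degrees(th),bar,v@er))
sys.exit(int(ft>float(sys.argv[1])))
E
python3 guard.py 9
python3 -m crank '[{"dx":-0.0005,"dy":-0.0011,"dz":0,"twist":1,"grip":0},{"dx":-0.0009,"dy":-0.0023,"dz":0,"twist":2,"grip":0},{"dx":-0.0014,"dy":-0.0035,"dz":0,"twist":3,"grip":0},{"dx":-0.0018,"dy":-0.0047,"dz":0,"twist":4,"grip":0},{"dx":-0.0022,"dy":-0.0059,"dz":0,"twist":5,"grip":0}]' >/dev/null
python3 guard.py 7.5 && python3 -m crank '[{"dx":-0.0001,"dy":-0.0003,"dz":0,"twist":0.3,"grip":0},{"dx":-0.0002,"dy":-0.0006,"dz":0,"twist":0.6,"grip":0},{"dx":-0.0003,"dy":-0.0009,"dz":0,"twist":0.8,"grip":0},{"dx":-0.0004,"dy":-0.0012,"dz":0,"twist":1,"grip":0},{"dx":-0.0005,"dy":-0.0015,"dz":0,"twist":1.2,"grip":0}]' >/dev/null
python3 guard.py 7.5 && python3 -m crank '[{"dx":-0.0001,"dy":-0.0003,"dz":0,"twist":0.3,"grip":0},{"dx":-0.0002,"dy":-0.0006,"dz":0,"twist":0.6,"grip":0},{"dx":-0.0003,"dy":-0.0009,"dz":0,"twist":0.8,"grip":0},{"dx":-0.0004,"dy":-0.0012,"dz":0,"twist":1,"grip":0},{"dx":-0.0005,"dy":-0.0015,"dz":0,"twist":1.2,"grip":0}]' >/dev/null
python3 guard.py 7.5
```

```text
t7.12 Ft1.0 Fr0.1 g0.4 w0.0438 tool141.8 bar142.7 r0.070
t7.53 Ft3.7 Fr-1.1 g2.0 w0.0440 tool147.0 bar147.0 r0.070
t7.95 Ft4.6 Fr-0.6 g2.1 w0.0437 tool148.1 bar148.8 r0.070
t8.37 Ft5.1 Fr-0.7 g2.1 w0.0437 tool149.3 bar150.2 r0.070
```

```bash
(python3 guard.py 7.5 && python3 -m crank '[{"dx":-0.0001,"dy":-0.0003,"dz":0,"twist":0.3,"grip":0},{"dx":-0.0002,"dy":-0.0006,"dz":0,"twist":0.6,"grip":0},{"dx":-0.0003,"dy":-0.0009,"dz":0,"twist":0.8,"grip":0},{"dx":-0.0003,"dy":-0.0012,"dz":0,"twist":1,"grip":0},{"dx":-0.0004,"dy":-0.0015,"dz":0,"twist":1.25,"grip":0}]' >/dev/null &&
python3 guard.py 7.5 && python3 -m crank '[{"dx":-0.0001,"dy":-0.0003,"dz":0,"twist":0.3,"grip":0},{"dx":-0.0002,"dy":-0.0006,"dz":0,"twist":0.6,"grip":0},{"dx":-0.0002,"dy":-0.0009,"dz":0,"twist":0.8,"grip":0},{"dx":-0.0003,"dy":-0.0012,"dz":0,"twist":1,"grip":0},{"dx":-0.0003,"dy":-0.0015,"dz":0,"twist":1.25,"grip":0}]' >/dev/null &&
python3 guard.py 7.5 && python3 -m crank '[{"dx":-0.0001,"dy":-0.0003,"dz":0,"twist":0.3,"grip":0},{"dx":-0.0002,"dy":-0.0006,"dz":0,"twist":0.6,"grip":0},{"dx":-0.0002,"dy":-0.0009,"dz":0,"twist":0.8,"grip":0},{"dx":-0.0003,"dy":-0.0012,"dz":0,"twist":1,"grip":0},{"dx":-0.0003,"dy":-0.0015,"dz":0,"twist":1.25,"grip":0}]' >/dev/null &&
python3 guard.py 7.5 && python3 -m crank '[{"dx":-0.0001,"dy":-0.0003,"dz":0,"twist":0.3,"grip":0},{"dx":-0.0001,"dy":-0.0006,"dz":0,"twist":0.6,"grip":0},{"dx":-0.0002,"dy":-0.0009,"dz":0,"twist":0.8,"grip":0},{"dx":-0.0002,"dy":-0.0012,"dz":0,"twist":1,"grip":0},{"dx":-0.0002,"dy":-0.0015,"dz":0,"twist":1.25,"grip":0}]' >/dev/null &&
python3 guard.py 7.5 && python3 -m crank '[{"dx":0,"dy":-0.0003,"dz":0,"twist":0.3,"grip":0},{"dx":-0.0001,"dy":-0.0006,"dz":0,"twist":0.6,"grip":0},{"dx":-0.0001,"dy":-0.0009,"dz":0,"twist":0.8,"grip":0},{"dx":-0.0002,"dy":-0.0012,"dz":0,"twist":1,"grip":0},{"dx":-0.0002,"dy":-0.0016,"dz":0,"twist":1.25,"grip":0}]' >/dev/null &&
python3 guard.py 7.5 && python3 -m crank '[{"dx":0,"dy":-0.0003,"dz":0,"twist":0.3,"grip":0},{"dx":-0.0001,"dy":-0.0006,"dz":0,"twist":0.6,"grip":0},{"dx":-0.0001,"dy":-0.0009,"dz":0,"twist":0.8,"grip":0},{"dx":-0.0001,"dy":-0.0012,"dz":0,"twist":1,"grip":0},{"dx":-0.0001,"dy":-0.0016,"dz":0,"twist":1.25,"grip":0}]' >/dev/null); python3 guard.py 7.5
```

```text
t8.37 Ft5.1 Fr-0.7 g2.1 w0.0437 tool149.3 bar150.2 r0.070
t8.78 Ft3.8 Fr-1.1 g2.1 w0.0441 tool150.6 bar151.2 r0.070
t9.20 Ft3.9 Fr-1.0 g2.0 w0.0441 tool151.8 bar152.4 r0.070
t9.62 Ft4.5 Fr-2.2 g2.0 w0.0444 tool153.1 bar153.6 r0.070
t10.03 Ft4.3 Fr-0.7 g2.0 w0.0438 tool154.3 bar155.0 r0.070
t10.45 Ft4.1 Fr-0.2 g2.1 w0.0436 tool155.6 bar156.3 r0.070
t10.87 Ft4.2 Fr0.9 g2.1 w0.0435 tool156.8 bar157.6 r0.070
```

The pad force is the cleaner signal, steady at 2.1, so I'll guard on that too.

```bash
sed -i "s/sys.exit(int(ft>float(sys.argv\[1\])))/sys.exit(int(ft>float(sys.argv[1]) or s['gripper_force']>3))/" guard.py
(python3 guard.py 7.5 && python3 -m crank '[{"dx":0,"dy":-0.0003,"dz":0,"twist":0.3,"grip":0},{"dx":0,"dy":-0.0006,"dz":0,"twist":0.6,"grip":0},{"dx":-0.0001,"dy":-0.0009,"dz":0,"twist":0.8,"grip":0},{"dx":-0.0001,"dy":-0.0012,"dz":0,"twist":1,"grip":0},{"dx":-0.0001,"dy":-0.0016,"dz":0,"twist":1.25,"grip":0}]' >/dev/null &&
python3 guard.py 7.5 && python3 -m crank '[{"dx":0,"dy":-0.0003,"dz":0,"twist":0.3,"grip":0},{"dx":0,"dy":-0.0006,"dz":0,"twist":0.6,"grip":0},{"dx":0,"dy":-0.0009,"dz":0,"twist":0.8,"grip":0},{"dx":0,"dy":-0.0012,"dz":0,"twist":1,"grip":0},{"dx":-0.0001,"dy":-0.0016,"dz":0,"twist":1.25,"grip":0}]' >/dev/null &&
python3 guard.py 7.5 && python3 -m crank '[{"dx":0,"dy":-0.0003,"dz":0,"twist":0.3,"grip":0},{"dx":0,"dy":-0.0006,"dz":0,"twist":0.6,"grip":0},{"dx":0,"dy":-0.0009,"dz":0,"twist":0.8,"grip":0},{"dx":0,"dy":-0.0012,"dz":0,"twist":1,"grip":0},{"dx":0,"dy":-0.0016,"dz":0,"twist":1.25,"grip":0}]' >/dev/null &&
python3 guard.py 7.5 && python3 -m crank '[{"dx":0,"dy":-0.0003,"dz":0,"twist":0.3,"grip":0},{"dx":0,"dy":-0.0006,"dz":0,"twist":0.6,"grip":0},{"dx":0,"dy":-0.0009,"dz":0,"twist":0.8,"grip":0},{"dx":0,"dy":-0.0012,"dz":0,"twist":1,"grip":0},{"dx":0,"dy":-0.0016,"dz":0,"twist":1.25,"grip":0}]' >/dev/null &&
python3 guard.py 7.5 && python3 -m crank '[{"dx":0,"dy":-0.0003,"dz":0,"twist":0.3,"grip":0},{"dx":0,"dy":-0.0006,"dz":0,"twist":0.6,"grip":0},{"dx":0,"dy":-0.0009,"dz":0,"twist":0.8,"grip":0},{"dx":0,"dy":-0.0012,"dz":0,"twist":1,"grip":0},{"dx":0,"dy":-0.0016,"dz":0,"twist":1.25,"grip":0}]' >/dev/null &&
python3 guard.py 7.5 && python3 -m crank '[{"dx":0,"dy":-0.0003,"dz":0,"twist":0.3,"grip":0},{"dx":0,"dy":-0.0006,"dz":0,"twist":0.6,"grip":0},{"dx":0,"dy":-0.0009,"dz":0,"twist":0.8,"grip":0},{"dx":0,"dy":-0.0012,"dz":0,"twist":1,"grip":0},{"dx":0.0001,"dy":-0.0016,"dz":0,"twist":1.25,"grip":0}]' >/dev/null &&
python3 guard.py 7.5 && python3 -m crank '[{"dx":0,"dy":-0.0003,"dz":0,"twist":0.3,"grip":0},{"dx":0,"dy":-0.0006,"dz":0,"twist":0.6,"grip":0},{"dx":0.0001,"dy":-0.0009,"dz":0,"twist":0.8,"grip":0},{"dx":0.0001,"dy":-0.0012,"dz":0,"twist":1,"grip":0},{"dx":0.0001,"dy":-0.0016,"dz":0,"twist":1.25,"grip":0}]' >/dev/null &&
python3 guard.py 7.5 && python3 -m crank '[{"dx":0,"dy":-0.0003,"dz":0,"twist":0.3,"grip":0},{"dx":0.0001,"dy":-0.0006,"dz":0,"twist":0.6,"grip":0},{"dx":0.0001,"dy":-0.0009,"dz":0,"twist":0.8,"grip":0},{"dx":0.0001,"dy":-0.0012,"dz":0,"twist":1,"grip":0},{"dx":0.0002,"dy":-0.0016,"dz":0,"twist":1.25,"grip":0}]' >/dev/null); python3 guard.py 7.5
```

```text
t10.87 Ft4.2 Fr0.9 g2.1 w0.0435 tool156.8 bar157.6 r0.070
t11.28 Ft4.0 Fr2.6 g2.1 w0.0436 tool158.1 bar158.8 r0.070
t11.70 Ft3.8 Fr2.2 g2.2 w0.0440 tool159.3 bar159.9 r0.070
t12.12 Ft4.9 Fr2.6 g2.2 w0.0437 tool160.6 bar161.3 r0.069
t12.53 Ft4.2 Fr2.6 g2.2 w0.0439 tool161.8 bar162.5 r0.069
t12.95 Ft4.3 Fr3.3 g2.2 w0.0442 tool163.1 bar163.7 r0.069
t13.37 Ft4.8 Fr3.6 g2.2 w0.0439 tool164.3 bar165.1 r0.069
t13.78 Ft4.7 Fr3.4 g2.2 w0.0439 tool165.6 bar166.4 r0.069
t14.20 Ft5.0 Fr3.2 g2.2 w0.0439 tool166.8 bar167.6 r0.069
```

```bash
(python3 guard.py 7.5 && python3 -m crank '[{"dx":0,"dy":-0.0003,"dz":0,"twist":0.3,"grip":0},{"dx":0,"dy":-0.0006,"dz":0,"twist":0.6,"grip":0},{"dx":0.0001,"dy":-0.0009,"dz":0,"twist":0.8,"grip":0},{"dx":0.0001,"dy":-0.0012,"dz":0,"twist":1,"grip":0},{"dx":0.0001,"dy":-0.0016,"dz":0,"twist":1.25,"grip":0}]' >/dev/null &&
python3 guard.py 7.5 && python3 -m crank '[{"dx":0,"dy":-0.0003,"dz":0,"twist":0.3,"grip":0},{"dx":0.0001,"dy":-0.0006,"dz":0,"twist":0.6,"grip":0},{"dx":0.0001,"dy":-0.0009,"dz":0,"twist":0.8,"grip":0},{"dx":0.0001,"dy":-0.0012,"dz":0,"twist":1,"grip":0},{"dx":0.0001,"dy":-0.0016,"dz":0,"twist":1.25,"grip":0}]' >/dev/null &&
python3 guard.py 7.5 && python3 -m crank '[{"dx":0,"dy":-0.0003,"dz":0,"twist":0.3,"grip":0},{"dx":0.0001,"dy":-0.0006,"dz":0,"twist":0.6,"grip":0},{"dx":0.0001,"dy":-0.0009,"dz":0,"twist":0.8,"grip":0},{"dx":0.0001,"dy":-0.0012,"dz":0,"twist":1,"grip":0},{"dx":0.0002,"dy":-0.0016,"dz":0,"twist":1.25,"grip":0}]' >/dev/null &&
python3 guard.py 7.5 && python3 -m crank '[{"dx":0,"dy":-0.0003,"dz":0,"twist":0.3,"grip":0},{"dx":0.0001,"dy":-0.0006,"dz":0,"twist":0.6,"grip":0},{"dx":0.0001,"dy":-0.0009,"dz":0,"twist":0.8,"grip":0},{"dx":0.0001,"dy":-0.0012,"dz":0,"twist":1,"grip":0},{"dx":0.0002,"dy":-0.0016,"dz":0,"twist":1.25,"grip":0}]' >/dev/null &&
python3 guard.py 7.5 && python3 -m crank '[{"dx":0,"dy":-0.0003,"dz":0,"twist":0.3,"grip":0},{"dx":0.0001,"dy":-0.0006,"dz":0,"twist":0.6,"grip":0},{"dx":0.0001,"dy":-0.0009,"dz":0,"twist":0.8,"grip":0},{"dx":0.0002,"dy":-0.0012,"dz":0,"twist":1,"grip":0},{"dx":0.0002,"dy":-0.0016,"dz":0,"twist":1.25,"grip":0}]' >/dev/null &&
python3 guard.py 7.5 && python3 -m crank '[{"dx":0,"dy":-0.0003,"dz":0,"twist":0.3,"grip":0},{"dx":0.0001,"dy":-0.0006,"dz":0,"twist":0.6,"grip":0},{"dx":0.0001,"dy":-0.0009,"dz":0,"twist":0.8,"grip":0},{"dx":0.0002,"dy":-0.0012,"dz":0,"twist":1,"grip":0},{"dx":0.0003,"dy":-0.0016,"dz":0,"twist":1.25,"grip":0}]' >/dev/null &&
python3 guard.py 7.5 && python3 -m crank '[{"dx":0,"dy":-0.0003,"dz":0,"twist":0.3,"grip":0},{"dx":0.0001,"dy":-0.0006,"dz":0,"twist":0.6,"grip":0},{"dx":0.0002,"dy":-0.0009,"dz":0,"twist":0.8,"grip":0},{"dx":0.0002,"dy":-0.0012,"dz":0,"twist":1,"grip":0},{"dx":0.0003,"dy":-0.0015,"dz":0,"twist":1.25,"grip":0}]' >/dev/null &&
python3 guard.py 7.5 && python3 -m crank '[{"dx":0,"dy":-0.0003,"dz":0,"twist":0.3,"grip":0},{"dx":0.0001,"dy":-0.0006,"dz":0,"twist":0.6,"grip":0},{"dx":0.0002,"dy":-0.0009,"dz":0,"twist":0.8,"grip":0},{"dx":0.0002,"dy":-0.0012,"dz":0,"twist":1,"grip":0},{"dx":0.0003,"dy":-0.0015,"dz":0,"twist":1.25,"grip":0}]' >/dev/null); python3 guard.py 7.5
```

```text
t14.20 Ft5.0 Fr3.2 g2.2 w0.0439 tool166.8 bar167.6 r0.069
t14.62 Ft4.9 Fr3.0 g2.2 w0.0441 tool168.1 bar168.9 r0.069
t15.03 Ft4.5 Fr2.1 g2.2 w0.0437 tool169.3 bar170.3 r0.069
t15.45 Ft4.6 Fr2.6 g2.2 w0.0443 tool170.6 bar171.4 r0.069
t15.87 Ft4.3 Fr2.3 g2.2 w0.0439 tool171.8 bar172.8 r0.069
t16.28 Ft4.8 Fr2.6 g2.2 w0.0439 tool173.1 bar174.2 r0.069
t16.70 Ft3.9 Fr3.1 g2.3 w0.0438 tool174.3 bar175.5 r0.069
t17.12 Ft7.8 Fr4.5 g3.6 w0.0440 tool175.6 bar176.2 r0.069
t17.12 Ft7.8 Fr4.5 g3.6 w0.0440 tool175.6 bar176.2 r0.069
```

Force has jumped to 7.8 N at a bar angle of about 176°. One more half-millimetre will confirm it is the stop.

```bash
python3 -m crank '[{"dx":0,"dy":-0.0001,"dz":0,"twist":0,"grip":0},{"dx":0,"dy":-0.0002,"dz":0,"twist":0,"grip":0},{"dx":0,"dy":-0.0003,"dz":0,"twist":0,"grip":0},{"dx":0,"dy":-0.0004,"dz":0,"twist":0,"grip":0},{"dx":0.0001,"dy":-0.0005,"dz":0,"twist":0,"grip":0}]' >/dev/null;python3 guard.py 7.5
```

```text
t17.53 Ft8.5 Fr5.7 g4.1 w0.0441 tool175.6 bar176.2 r0.069
```

Force rose with no motion, so the hook is home at about 176°. Now I'll back off, lift and look.

```bash
python3 -m crank '[{"dx":0,"dy":0.006,"dz":0,"twist":0,"grip":0},{"dx":0,"dy":0.012,"dz":0,"twist":0,"grip":0},{"dx":0.001,"dy":0.018,"dz":0,"twist":0,"grip":0},{"dx":0.001,"dy":0.018,"dz":0,"twist":0,"grip":0},{"dx":0.001,"dy":0.018,"dz":0.0,"twist":0,"grip":0}]' 
python3 -m crank '[{"dx":0,"dy":0,"dz":0.03,"twist":0,"grip":0},{"dx":0,"dy":0,"dz":0.06,"twist":0,"grip":0.5},{"dx":-0.02,"dy":0,"dz":0.09,"twist":0,"grip":1},{"dx":-0.04,"dy":0,"dz":0.12,"twist":0,"grip":1},{"dx":-0.05,"dy":0,"dz":0.14,"twist":0,"grip":1}]' 
python3 -m crank '[{"dx":0,"dy":0,"dz":0,"twist":0,"grip":1},{"dx":0,"dy":0,"dz":0,"twist":0,"grip":1},{"dx":0,"dy":0,"dz":0,"twist":0,"grip":1},{"dx":0,"dy":0,"dz":0,"twist":0,"grip":1},{"dx":0,"dy":0,"dz":0,"twist":0,"grip":1}]'
python3 - <<'E'
from h import *
s=arm.get_state();print(s['q'].round(2),s['eef_pos'],s['ee_rot'])
snap('wrist','i.png')
E
```

```text
t: 17.95
eef_pos: [0.5147, 0.1607, 0.1526]
ee_rot: [3.141, 0.001, -0.077]
force: [-0.2, -0.4, 0.0]
width: 0.044
gripper_force: 0.0
t: 18.37
eef_pos: [0.4641, 0.1602, 0.2959]
ee_rot: [-3.14, -0.002, -0.078]
force: [1.1, -0.4, 0.4]
width: 0.0653
gripper_force: 0.0
t: 18.78
eef_pos: [0.4647, 0.1603, 0.2917]
ee_rot: [3.14, 0.002, -0.078]
force: [-0.0, -0.2, -0.4]
width: 0.0871
gripper_force: 0.0
[ 0.73  0.   -0.21 -0.   -1.36  0.76] [0.46468927 0.16032345 0.29165943] [ 3.13984966e+00  1.78992077e-03 -7.78210925e-02]
```

View pics/i.png

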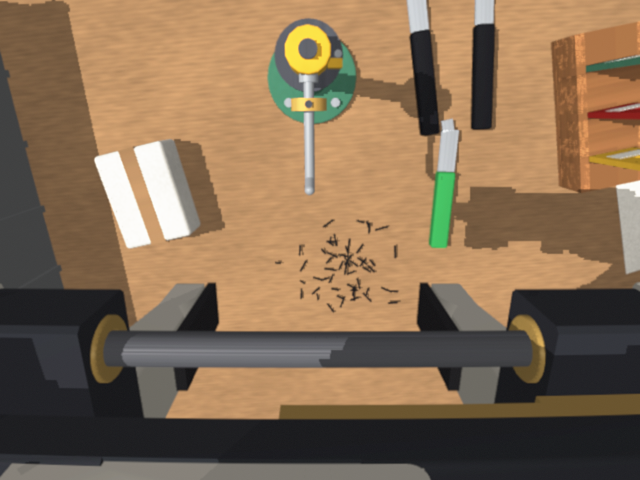

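The wrist view shows the hook home: head (307,48), collar outer face near (309,111), tip (310,189). The three tags are still in the rack at right. I'm computing the hook pose and going for the tag.

```bash
python3 - <<'E'
from h import *
h=atz('wrist',307.5,48,.215);t=atz('wrist',310,188,.2125);c=atz('wrist',309,110,.206)
print(h,t,c,np.degrees(np.arctan2(t[1]-h[1],t[0]-h[0])),np.linalg.norm((t-h)[:2]),np.linalg.norm((c-h)[:2]))
E
python3 -m crank '[{"dx":0.008,"dy":-0.04,"dz":0,"twist":3,"grip":1},{"dx":0.016,"dy":-0.08,"dz":0,"twist":6,"grip":1},{"dx":0.024,"dy":-0.12,"dz":0,"twist":9,"grip":1},{"dx":0.031,"dy":-0.16,"dz":0,"twist":11.5,"grip":1},{"dx":0.039,"dy":-0.2,"dz":0,"twist":11.5,"grip":1}]' >/dev/null
python3 -m crank '[{"dx":0.008,"dy":-0.04,"dz":0,"twist":0,"grip":1},{"dx":0.015,"dy":-0.08,"dz":-0.01,"twist":0,"grip":1},{"dx":0.022,"dy":-0.122,"dz":-0.01,"twist":0,"grip":1},{"dx":0.022,"dy":-0.122,"dz":-0.04,"twist":0,"grip":1},{"dx":0.022,"dy":-0.122,"dz":-0.07,"twist":0,"grip":1}]'
python3 -m crank '[{"dx":0,"dy":0,"dz":0,"twist":0,"grip":1},{"dx":0,"dy":0,"dz":0,"twist":0,"grip":1},{"dx":0,"dy":0,"dz":0,"twist":0,"grip":1},{"dx":0,"dy":0,"dz":0,"twist":0,"grip":1},{"dx":0,"dy":0,"dz":0,"twist":0,"grip":1}]'
python3 - <<'E'
from h import *
s=arm.get_state();im=arm.grab_frame('wrist')[:,:,::-1];cv2.imwrite('pics/j.png',im)
hsv=cv2.cvtColor(im,cv2.COLOR_BGR2HSV)
m=(((hsv[...,0]<4)|(hsv[...,0]>174))&(hsv[...,1]>180)&(hsv[...,2]>60)).astype(np.uint8)
n,l,st,ce=cv2.connectedComponentsWithStats(m)
for i in range(1,n):
    if st[i,4]>60:
        r=cv2.minAreaRect(np.argwhere(l==i)[:,::-1].astype(np.float32));print(st[i],r,cv2.boxPoints(r).round(0).tolist())
E
```

```text
[0.58379783 0.15767202 0.215     ] [0.49580275 0.16346344 0.2125    ] [0.5469733  0.15998958 0.206     ] 176.2344967780037 0.08818546065530568 0.03689738603623534
t: 19.67
eef_pos: [0.5266, -0.1643, 0.2221]
ee_rot: [3.141, -0.001, 0.119]
force: [-0.6, -0.8, -1.0]
width: 0.0875
gripper_force: 0.0
t: 20.08
eef_pos: [0.5269, -0.1609, 0.2248]
ee_rot: [3.141, -0.003, 0.125]
force: [0.5, -0.2, 0.2]
width: 0.0879
gripper_force: 0.0
[ 289  200   64   27 1155] ((320.27838134765625, 212.9702606201172), (25.481481552124023, 63.14571762084961), 88.66777801513672) [[288.0, 201.0], [352.0, 199.0], [352.0, 225.0], [289.0, 226.0]]
```

Run:
```python
from h import *
a=atz('wrist',352,225,.118);b=atz('wrist',289,226,.118);print(a,b,(a+b)/2,np.linalg.norm(a-b),np.degrees(np.arctan2(*(b-a)[[1,0]])))
s=arm.get_state();print(s['eef_pos'],np.degrees(s['ee_rot'][2])+90)
print(atz('wrist',320.5,226.5,.118))
```

```text
[ 0.52745229 -0.18729319  0.118     ] [ 0.52058539 -0.13893469  0.118     ] [ 0.52401884 -0.16311394  0.118     ] 0.04884361567180617 98.0819586720823
[ 0.52668854 -0.16085231  0.22455474] 97.12935246048451
[ 0.52322088 -0.16322433  0.118     ]
```

The tag's top is at about (0.527, -0.163), matching the first estimate. I'll descend and grasp.

```bash
python3 -m crank '[{"dx":0,"dy":-0.002,"dz":-0.03,"twist":0.5,"grip":1},{"dx":0,"dy":-0.002,"dz":-0.06,"twist":0.5,"grip":1},{"dx":0,"dy":-0.002,"dz":-0.09,"twist":0.5,"grip":1},{"dx":0,"dy":-0.002,"dz":-0.12,"twist":0.5,"grip":1},{"dx":0,"dy":-0.002,"dz":-0.14,"twist":0.5,"grip":1}]'
python3 -m crank '[{"dx":0,"dy":0,"dz":-0.012,"twist":0,"grip":1},{"dx":0,"dy":0,"dz":-0.024,"twist":0,"grip":1},{"dx":0,"dy":0,"dz":-0.031,"twist":0,"grip":1},{"dx":0,"dy":0,"dz":-0.031,"twist":0,"grip":1},{"dx":0,"dy":0,"dz":-0.031,"twist":0,"grip":1}]'
python3 -m crank '[{"dx":0,"dy":0,"dz":0,"twist":0,"grip":0.5},{"dx":0,"dy":0,"dz":0,"twist":0,"grip":0},{"dx":0,"dy":0,"dz":0,"twist":0,"grip":-0.3},{"dx":0,"dy":0,"dz":0,"twist":0,"grip":-0.3},{"dx":0,"dy":0,"dz":0,"twist":0,"grip":-0.3}]' 15
python3 -m crank '[{"dx":0,"dy":0,"dz":0,"twist":0,"grip":-0.3},{"dx":0,"dy":0,"dz":0,"twist":0,"grip":-0.3},{"dx":0,"dy":0,"dz":0,"twist":0,"grip":-0.3},{"dx":0,"dy":0,"dz":0,"twist":0,"grip":-0.3},{"dx":0,"dy":0,"dz":0,"twist":0,"grip":-0.3}]'
```

```text
t: 20.55
eef_pos: [0.5252, -0.1628, 0.0813]
ee_rot: [-3.141, 0.001, 0.133]
force: [1.0, -0.5, -0.1]
width: 0.0876
gripper_force: 0.0
t: 20.97
eef_pos: [0.5263, -0.1631, 0.0525]
ee_rot: [3.141, -0.0, 0.133]
force: [0.3, 0.7, -0.5]
width: 0.0874
gripper_force: 0.0
t: 21.38
eef_pos: [0.526, -0.1633, 0.0523]
ee_rot: [3.142, -0.001, 0.132]
force: [-0.9, 0.6, -0.1]
width: 0.0595
gripper_force: 0.0
t: 21.8
eef_pos: [0.526, -0.1633, 0.0521]
ee_rot: [3.141, -0.0, 0.132]
force: [0.5, -0.1, 1.3]
width: 0.0496
gripper_force: 15.0
```

```bash
python3 -m crank '[{"dx":0,"dy":0,"dz":0.01,"twist":0,"grip":-0.3},{"dx":0,"dy":0,"dz":0.025,"twist":0,"grip":-0.3},{"dx":0,"dy":0,"dz":0.045,"twist":0,"grip":-0.3},{"dx":0,"dy":0,"dz":0.065,"twist":0,"grip":-0.3},{"dx":0,"dy":0,"dz":0.085,"twist":0,"grip":-0.3}]'
python3 -m crank '[{"dx":0,"dy":0,"dz":0.03,"twist":0,"grip":-0.3},{"dx":-0.003,"dy":0.02,"dz":0.06,"twist":0,"grip":-0.3},{"dx":-0.008,"dy":0.05,"dz":0.063,"twist":0,"grip":-0.3},{"dx":-0.014,"dy":0.08,"dz":0.063,"twist":-2,"grip":-0.3},{"dx":-0.02,"dy":0.115,"dz":0.063,"twist":-4,"grip":-0.3}]'
python3 -m crank '[{"dx":-0.007,"dy":0.038,"dz":0,"twist":-3,"grip":-0.3},{"dx":-0.014,"dy":0.076,"dz":0,"twist":-5,"grip":-0.3},{"dx":-0.021,"dy":0.114,"dz":0,"twist":-7.4,"grip":-0.3},{"dx":-0.027,"dy":0.15,"dz":0,"twist":-7.4,"grip":-0.3},{"dx":-0.033,"dy":0.185,"dz":0,"twist":-7.4,"grip":-0.3}]'
python3 -m crank '[{"dx":-0.002,"dy":0.015,"dz":0,"twist":0,"grip":-0.3},{"dx":-0.004,"dy":0.028,"dz":-0.01,"twist":0,"grip":-0.3},{"dx":-0.004,"dy":0.028,"dz":-0.02,"twist":0,"grip":-0.3},{"dx":-0.004,"dy":0.028,"dz":-0.03,"twist":0,"grip":-0.3},{"dx":-0.004,"dy":0.028,"dz":-0.038,"twist":0,"grip":-0.3}]'
python3 -m crank '[{"dx":0,"dy":0,"dz":0,"twist":0,"grip":-0.3},{"dx":0,"dy":0,"dz":0,"twist":0,"grip":-0.3},{"dx":0,"dy":0,"dz":0,"twist":0,"grip":-0.3},{"dx":0,"dy":0,"dz":0,"twist":0,"grip":-0.3},{"dx":0,"dy":0,"dz":0,"twist":0,"grip":-0.3}]'
```

```text
t: 22.22
eef_pos: [0.5255, -0.1633, 0.1383]
ee_rot: [-3.142, 0.0, 0.132]
force: [1.5, -0.0, -1.6]
width: 0.0501
gripper_force: 15.0
t: 22.63
eef_pos: [0.5055, -0.0477, 0.2012]
ee_rot: [-3.141, -0.002, 0.059]
force: [0.8, -0.1, -1.7]
width: 0.0501
gripper_force: 15.0
t: 23.05
eef_pos: [0.472, 0.1384, 0.2008]
ee_rot: [-3.141, -0.001, -0.067]
force: [0.8, -0.3, -0.6]
width: 0.0498
gripper_force: 15.0
t: 23.47
eef_pos: [0.4682, 0.1636, 0.1603]
ee_rot: [3.14, 0.002, -0.067]
force: [-0.3, -0.1, -0.6]
width: 0.0502
gripper_force: 15.0
t: 23.88
eef_pos: [0.4692, 0.1646, 0.1625]
ee_rot: [-3.141, -0.001, -0.067]
force: [-0.2, 0.3, -0.9]
width: 0.0499
gripper_force: 15.0
```

```bash
python3 - <<'E'
from h import *
s=arm.get_state();im=arm.grab_frame('wrist')[:,:,::-1];cv2.imwrite('pics/k.png',im)
hsv=cv2.cvtColor(im,cv2.COLOR_BGR2HSV)
m=(((hsv[...,0]<4)|(hsv[...,0]>174))&(hsv[...,1]>150)&(hsv[...,2]>50)).astype(np.uint8)
ys,xs=np.nonzero(m);print(xs.min(),xs.max(),ys.min(),ys.max())
zt=s['eef_pos'][2]-.0521+.118
A=np.array([.5838,.1575]);e=np.array([-.9978,.0663]);n=np.array([-.0663,-.9978])
for y in range(ys.min(),ys.max()+1,3):
    r=xs[ys==y]
    if len(r)>1:print(y,r.min(),r.max(),len(r))
def loc(u,v,z):
    p=atz('wrist',u,v,z)[:2]-A;return (p@e*1000).round(1),(p@n*1000).round(1)
print('edges',loc(xs.min(),ys.max(),zt),loc(xs.max(),ys.max(),zt))
g=(s['eef_pos'][:2]-A);print('tcp',g@e,g@n)
E
python3 - <<'E'
import cv2,numpy as np
im=cv2.imread('pics/k.png');cv2.imwrite('pics/k2.png',cv2.resize(im[60:300,200:440],(600,600),interpolation=2))
E
```

```text
250 385 243 330
243 305 356 25
246 278 357 61
249 277 358 62
252 276 359 64
255 275 360 66
258 274 361 68
261 273 362 70
264 272 363 74
267 271 364 80
270 270 365 94
273 269 366 24
276 268 367 24
279 267 368 24
282 266 369 26
285 265 370 26
288 264 370 25
291 263 371 109
294 262 372 111
297 260 375 116
300 259 376 118
303 258 377 120
306 257 378 88
309 256 379 90
312 255 380 91
315 254 381 93
318 253 382 96
321 253 383 131
324 252 384 133
327 251 385 135
330 250 385 136
edges (np.float64(109.3), np.float64(-23.9)) (np.float64(109.3), np.float64(24.2))
tcp 0.11481951498350311 0.0005546305599141701
```

View pics/k2.png

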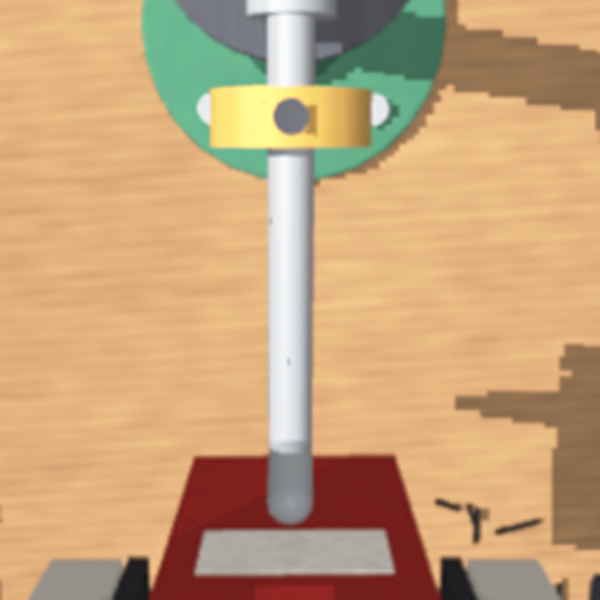

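The bar lies about 1 mm left of the tag's centre (bar at x=290, tag at 295.5 in the crop) and the collar's outer face is at row 150. I'll fit the slot height from the image rows before entering.

Run:
```python
from h import *
from scipy.optimize import least_squares
im=cv2.imread('pics/k.png');hsv=cv2.cvtColor(im,cv2.COLOR_BGR2HSV)
print([(y,im[y,318].tolist()) for y in list(range(238,248))+list(range(266,275))+list(range(286,334,2))])
c=arm.get_calibration('wrist');T=np.linalg.inv(c['tool_from_camera'])
def pj(p):
    q=T[:3,:3]@np.array(p)+T[:3,3];a,b=q[:2]/q[2];s=1+c['k1']*(a*a+b*b);return c['fx']*a*s+c['cx'],c['fy']*b*s+c['cy']
def f(p):
    x,z,t=p # front face x at slot, slot lower edge z, tilt
    P=lambda d:pj([x-t*d,0,z+d])[1]
    return [P(.076)-242.5,P(0)-293.5,P(-.022)-320.5]
r=least_squares(f,[.003,-.032,0],x_scale=[.01,.01,.1]);print(r.x,r.fun)
for zz in(-.026,-.029,-.032,-.035):print(zz,[round(pj([.003,0,zz+d])[1],1) for d in(.076,0,-.022)],pj([.003,.025,zz+.0])[0]-pj([.003,-.025,zz])[0])
```

```text
[(238, [177, 173, 170]), (239, [178, 174, 172]), (240, [174, 170, 167]), (241, [155, 152, 150]), (242, [141, 138, 136]), (243, [138, 135, 134]), (244, [138, 136, 133]), (245, [138, 135, 133]), (246, [139, 135, 134]), (247, [138, 136, 134]), (266, [140, 138, 135]), (267, [135, 133, 130]), (268, [120, 119, 124]), (269, [80, 80, 118]), (270, [39, 40, 116]), (271, [67, 71, 125]), (272, [130, 137, 153]), (273, [154, 163, 167]), (274, [157, 165, 168]), (286, [160, 169, 172]), (288, [171, 180, 187]), (290, [67, 71, 129]), (292, [28, 30, 116]), (294, [31, 35, 138]), (296, [33, 37, 147]), (298, [33, 38, 147]), (300, [34, 38, 147]), (302, [33, 37, 147]), (304, [32, 36, 146]), (306, [81, 113, 188]), (308, [133, 189, 235]), (310, [134, 190, 235]), (312, [133, 190, 235]), (314, [129, 183, 230]), (316, [132, 186, 233]), (318, [93, 129, 189]), (320, [29, 34, 115]), (322, [29, 30, 115]), (324, [27, 29, 115]), (326, [26, 29, 114]), (328, [27, 30, 115]), (330, [33, 35, 110]), (332, [66, 64, 69])]
[ 0.02033062 -0.06692876  0.08032713] [0. 0. 0.]
-0.026 [np.float64(239.6), np.float64(289.8), np.float64(312.8)] 110.22583902161642
-0.029 [np.float64(241.0), np.float64(292.6), np.float64(316.4)] 111.99174057787866
-0.032 [np.float64(242.5), np.float64(295.5), np.float64(320.1)] 113.81464370572837
-0.035 [np.float64(244.0), np.float64(298.5), np.float64(324.0)] 115.69732714110387
```

The fit confirms the slot height to about 1 mm, so I'm entering over the tip.

```bash
cat > fg.py <<'E'
from h import *
import sys
s=arm.get_state();v=s['eef_pos'][:2]-np.array([.5838,.1575]);e=np.array([-.9978,.0663]);n=np.array([-.0663,-.9978])
f=s['force'];print('t%.2f r%.1f lat%.1f eyez%.1f | Fr%.1f Flat%.1f Fz%.1f g%.1f w%.4f'%(s['t'],v@e*1e3,v@n*1e3,(s['eef_pos'][2]+.043)*1e3,f[:2]@e,f[:2]@n,f[2],s['gripper_force'],s['width']),s['moment'].round(2))
sys.exit(int(abs(f[:2]@e)>float(sys.argv[1]) or abs(f[:2]@n)>4 or abs(f[2])>5))
E
python3 fg.py 4 && python3 -m crank '[{"dx":0,"dy":0.0008,"dz":0,"twist":0,"grip":-0.3},{"dx":0.004,"dy":0.0005,"dz":0,"twist":0,"grip":-0.3},{"dx":0.008,"dy":0.0003,"dz":0,"twist":0,"grip":-0.3},{"dx":0.012,"dy":0,"dz":0,"twist":0,"grip":-0.3},{"dx":0.016,"dy":-0.0003,"dz":0,"twist":0,"grip":-0.3}]' >/dev/null
python3 fg.py 4 && python3 -m crank '[{"dx":0.004,"dy":-0.0003,"dz":0,"twist":0,"grip":-0.3},{"dx":0.008,"dy":-0.0005,"dz":0,"twist":0,"grip":-0.3},{"dx":0.012,"dy":-0.0008,"dz":0,"twist":0,"grip":-0.3},{"dx":0.016,"dy":-0.0011,"dz":0,"twist":0,"grip":-0.3},{"dx":0.02,"dy":-0.0013,"dz":0,"twist":0,"grip":-0.3}]' >/dev/null
python3 fg.py 4 && python3 -m crank '[{"dx":0.003,"dy":-0.0002,"dz":0,"twist":0,"grip":-0.3},{"dx":0.006,"dy":-0.0004,"dz":0,"twist":0,"grip":-0.3},{"dx":0.009,"dy":-0.0006,"dz":0,"twist":0,"grip":-0.3},{"dx":0.012,"dy":-0.0008,"dz":0,"twist":0,"grip":-0.3},{"dx":0.012,"dy":-0.0008,"dz":0,"twist":0,"grip":-0.3}]' >/dev/null
python3 fg.py 4
```

```text
t23.93 r114.9 lat0.5 eyez205.4 | Fr-0.9 Flat0.2 Fz-0.7 g15.0 w0.0501 [-0.1   0.16 -0.02]
t24.35 r98.7 lat-0.4 eyez205.0 | Fr0.3 Flat-0.2 Fz-0.9 g15.0 w0.0497 [-0.07  0.11 -0.08]
t24.77 r78.7 lat-0.3 eyez204.9 | Fr-0.5 Flat0.2 Fz-0.8 g15.0 w0.0497 [-0.04  0.13  0.02]
t25.18 r66.7 lat-0.4 eyez204.9 | Fr0.1 Flat-1.0 Fz-0.1 g15.0 w0.0498 [-0.01  0.1   0.03]
```

```bash
python3 -m crank '[{"dx":0,"dy":0,"dz":-0.0025,"twist":0,"grip":-0.3},{"dx":0,"dy":0,"dz":-0.005,"twist":0,"grip":-0.3},{"dx":0,"dy":0,"dz":-0.0075,"twist":0,"grip":-0.3},{"dx":0,"dy":0,"dz":-0.01,"twist":0,"grip":-0.3},{"dx":0,"dy":0,"dz":-0.01,"twist":0,"grip":-0.3}]' >/dev/null
python3 fg.py 4 && python3 -m crank '[{"dx":0,"dy":0,"dz":-0.0003,"twist":0,"grip":-0.3},{"dx":0,"dy":0,"dz":-0.0006,"twist":0,"grip":-0.3},{"dx":0,"dy":0,"dz":-0.0009,"twist":0,"grip":-0.3},{"dx":0,"dy":0,"dz":-0.0012,"twist":0,"grip":-0.3},{"dx":0,"dy":0,"dz":-0.0012,"twist":0,"grip":-0.3}]' >/dev/null
python3 fg.py 4 && python3 -m crank '[{"dx":0,"dy":0,"dz":-0.0002,"twist":0,"grip":-0.3},{"dx":0,"dy":0,"dz":-0.0004,"twist":0,"grip":-0.3},{"dx":0,"dy":0,"dz":-0.0006,"twist":0,"grip":-0.3},{"dx":0,"dy":0,"dz":-0.0008,"twist":0,"grip":-0.3},{"dx":0,"dy":0,"dz":-0.0008,"twist":0,"grip":-0.3}]' >/dev/null
python3 fg.py 4
```

```text
t25.60 r67.6 lat-0.2 eyez194.3 | Fr1.1 Flat-0.2 Fz-1.6 g15.0 w0.0498 [-0.04  0.12 -0.02]
t26.02 r67.1 lat-0.4 eyez193.8 | Fr0.1 Flat0.3 Fz-1.7 g15.0 w0.0500 [-0.09  0.2  -0.01]
t26.43 r67.2 lat-0.4 eyez192.9 | Fr-0.1 Flat-0.5 Fz-0.8 g15.0 w0.0499 [-0.12  0.12  0.05]
```

```bash
python3 -m crank '[{"dx":0,"dy":0,"dz":-0.0002,"twist":0,"grip":-0.3},{"dx":0,"dy":0,"dz":-0.0004,"twist":0,"grip":-0.3},{"dx":0,"dy":0,"dz":-0.0006,"twist":0,"grip":-0.3},{"dx":0,"dy":0,"dz":-0.0006,"twist":0,"grip":-0.3},{"dx":0,"dy":0,"dz":-0.0006,"twist":0,"grip":-0.3}]' >/dev/null
python3 fg.py 4 && python3 -m crank '[{"dx":0,"dy":0,"dz":-0.0002,"twist":0,"grip":-0.3},{"dx":0,"dy":0,"dz":-0.0004,"twist":0,"grip":-0.3},{"dx":0,"dy":0,"dz":-0.0006,"twist":0,"grip":-0.3},{"dx":0,"dy":0,"dz":-0.0006,"twist":0,"grip":-0.3},{"dx":0,"dy":0,"dz":-0.0006,"twist":0,"grip":-0.3}]' >/dev/null
python3 fg.py 4
```

```text
t26.85 r67.1 lat-0.4 eyez192.4 | Fr-0.5 Flat0.3 Fz0.5 g15.0 w0.0500 [-0.09  0.27  0.04]
t27.27 r67.1 lat-0.4 eyez191.9 | Fr0.4 Flat-0.7 Fz1.6 g15.0 w0.0497 [-0.13  0.61 -0.03]
```

The hook carries the tag (about 2.5 N). Next I'll slide it in towards the collar.

```bash
python3 -m crank '[{"dx":0.004,"dy":-0.0003,"dz":0.0003,"twist":0,"grip":-0.3},{"dx":0.008,"dy":-0.0005,"dz":0.0003,"twist":0,"grip":-0.3},{"dx":0.012,"dy":-0.0008,"dz":0.0003,"twist":0,"grip":-0.3},{"dx":0.016,"dy":-0.0011,"dz":0.0003,"twist":0,"grip":-0.3},{"dx":0.018,"dy":-0.0012,"dz":0.0003,"twist":0,"grip":-0.3}]' >/dev/null
python3 fg.py 4 && python3 -m crank '[{"dx":0.0005,"dy":0,"dz":0,"twist":0,"grip":-0.3},{"dx":0.001,"dy":0,"dz":0,"twist":0,"grip":-0.3},{"dx":0.0015,"dy":-0.0001,"dz":0,"twist":0,"grip":-0.3},{"dx":0.002,"dy":-0.0001,"dz":0,"twist":0,"grip":-0.3},{"dx":0.0025,"dy":-0.0002,"dz":0,"twist":0,"grip":-0.3}]' >/dev/null
python3 fg.py 4 && python3 -m crank '[{"dx":0.0005,"dy":0,"dz":0,"twist":0,"grip":-0.3},{"dx":0.001,"dy":0,"dz":0,"twist":0,"grip":-0.3},{"dx":0.0015,"dy":-0.0001,"dz":0,"twist":0,"grip":-0.3},{"dx":0.002,"dy":-0.0001,"dz":0,"twist":0,"grip":-0.3},{"dx":0.002,"dy":-0.0002,"dz":0,"twist":0,"grip":-0.3}]' >/dev/null
python3 fg.py 4 && python3 -m crank '[{"dx":0.0003,"dy":0,"dz":0,"twist":0,"grip":-0.3},{"dx":0.0006,"dy":0,"dz":0,"twist":0,"grip":-0.3},{"dx":0.0009,"dy":0,"dz":0,"twist":0,"grip":-0.3},{"dx":0.0012,"dy":-0.0001,"dz":0,"twist":0,"grip":-0.3},{"dx":0.0012,"dy":-0.0001,"dz":0,"twist":0,"grip":-0.3}]' >/dev/null
python3 fg.py 4 && python3 -m crank '[{"dx":0.0003,"dy":0,"dz":0,"twist":0,"grip":-0.3},{"dx":0.0006,"dy":0,"dz":0,"twist":0,"grip":-0.3},{"dx":0.0009,"dy":0,"dz":0,"twist":0,"grip":-0.3},{"dx":0.0012,"dy":-0.0001,"dz":0,"twist":0,"grip":-0.3},{"dx":0.0012,"dy":-0.0001,"dz":0,"twist":0,"grip":-0.3}]' >/dev/null
python3 fg.py 4
```

```text
t27.68 r48.5 lat-0.3 eyez192.0 | Fr2.6 Flat-0.0 Fz2.6 g15.0 w0.0500 [0.01 1.16 0.03]
t28.10 r46.7 lat-0.3 eyez192.1 | Fr2.5 Flat-0.3 Fz3.0 g15.0 w0.0501 [ 0.04  1.03 -0.03]
t28.52 r44.4 lat-0.4 eyez192.1 | Fr3.0 Flat-0.3 Fz2.9 g15.0 w0.0499 [ 0.13  0.92 -0.  ]
t28.93 r43.3 lat-0.3 eyez192.1 | Fr2.6 Flat0.1 Fz3.0 g15.0 w0.0501 [0.08 1.1  0.02]
t29.35 r42.1 lat-0.2 eyez192.1 | Fr2.2 Flat-1.0 Fz2.8 g15.0 w0.0498 [-0.02  1.07  0.01]
```

```bash
python3 -m crank '[{"dx":0,"dy":0,"dz":0.0003,"twist":0,"grip":-0.3},{"dx":0,"dy":0,"dz":0.0006,"twist":0,"grip":-0.3},{"dx":0.0003,"dy":0,"dz":0.0006,"twist":0,"grip":-0.3},{"dx":0.0006,"dy":0,"dz":0.0006,"twist":0,"grip":-0.3},{"dx":0.0006,"dy":0,"dz":0.0006,"twist":0,"grip":-0.3}]' >/dev/null
python3 fg.py 4 && python3 -m crank '[{"dx":0.0003,"dy":0,"dz":0,"twist":0,"grip":-0.3},{"dx":0.0006,"dy":0,"dz":0,"twist":0,"grip":-0.3},{"dx":0.0009,"dy":0,"dz":0,"twist":0,"grip":-0.3},{"dx":0.001,"dy":-0.0001,"dz":0,"twist":0,"grip":-0.3},{"dx":0.001,"dy":-0.0001,"dz":0,"twist":0,"grip":-0.3}]' >/dev/null
python3 fg.py 4 && python3 -m crank '[{"dx":0.0003,"dy":0,"dz":0,"twist":0,"grip":-0.3},{"dx":0.0006,"dy":0,"dz":0,"twist":0,"grip":-0.3},{"dx":0.0009,"dy":0,"dz":0,"twist":0,"grip":-0.3},{"dx":0.001,"dy":-0.0001,"dz":0,"twist":0,"grip":-0.3},{"dx":0.001,"dy":-0.0001,"dz":0,"twist":0,"grip":-0.3}]' >/dev/null
python3 fg.py 4 && python3 -m crank '[{"dx":0.0003,"dy":0,"dz":0,"twist":0,"grip":-0.3},{"dx":0.0006,"dy":0,"dz":0,"twist":0,"grip":-0.3},{"dx":0.0009,"dy":0,"dz":0,"twist":0,"grip":-0.3},{"dx":0.001,"dy":-0.0001,"dz":0,"twist":0,"grip":-0.3},{"dx":0.001,"dy":-0.0001,"dz":0,"twist":0,"grip":-0.3}]' >/dev/null
python3 fg.py 4 && python3 -m crank '[{"dx":0.0003,"dy":0,"dz":0,"twist":0,"grip":-0.3},{"dx":0.0006,"dy":0,"dz":0,"twist":0,"grip":-0.3},{"dx":0.0009,"dy":0,"dz":0,"twist":0,"grip":-0.3},{"dx":0.001,"dy":-0.0001,"dz":0,"twist":0,"grip":-0.3},{"dx":0.001,"dy":-0.0001,"dz":0,"twist":0,"grip":-0.3}]' >/dev/null
python3 fg.py 4
```

```text
t29.77 r41.5 lat-0.2 eyez192.5 | Fr0.3 Flat0.2 Fz-0.4 g15.0 w0.0500 [-0.05  0.24 -0.  ]
t30.18 r40.6 lat-0.2 eyez192.6 | Fr1.2 Flat-0.1 Fz-1.6 g15.0 w0.0499 [-0.01  0.27 -0.  ]
t30.60 r40.5 lat-0.1 eyez192.5 | Fr5.8 Flat-1.6 Fz1.8 g15.0 w0.0497 [ 0.51  2.12 -0.02]
t30.60 r40.5 lat-0.1 eyez192.5 | Fr5.8 Flat-1.6 Fz1.8 g15.0 w0.0497 [ 0.51  2.12 -0.02]
t30.60 r40.5 lat-0.1 eyez192.5 | Fr5.8 Flat-1.6 Fz1.8 g15.0 w0.0497 [ 0.51  2.12 -0.02]
```

The collar is met at r 40.5 with 5.8 N, agreeing with the camera. I'll ease off a hair, set the tag down and release.

```bash
python3 -m crank '[{"dx":-0.0002,"dy":0,"dz":0,"twist":0,"grip":-0.3},{"dx":-0.0002,"dy":0,"dz":-0.0003,"twist":0,"grip":-0.3},{"dx":-0.0002,"dy":0,"dz":-0.0003,"twist":0,"grip":-0.3},{"dx":-0.0002,"dy":0,"dz":-0.0003,"twist":0,"grip":-0.3},{"dx":-0.0002,"dy":0,"dz":-0.0003,"twist":0,"grip":-0.3}]' 5 >/dev/null
python3 fg.py 4
python3 -m crank '[{"dx":0,"dy":0,"dz":0,"twist":0,"grip":0.15},{"dx":0,"dy":0,"dz":0,"twist":0,"grip":0.2},{"dx":0,"dy":0,"dz":0,"twist":0,"grip":0.3},{"dx":0,"dy":0,"dz":0,"twist":0,"grip":0.5},{"dx":0,"dy":0,"dz":0,"twist":0,"grip":0.6}]' 5 >/dev/null
python3 fg.py 4
python3 -m crank '[{"dx":0,"dy":0,"dz":0,"twist":0,"grip":0.6},{"dx":0,"dy":0,"dz":0,"twist":0,"grip":0.6},{"dx":0,"dy":0,"dz":0,"twist":0,"grip":0.6},{"dx":0,"dy":0,"dz":0,"twist":0,"grip":0.6},{"dx":0,"dy":0,"dz":0,"twist":0,"grip":0.6}]' >/dev/null
python3 fg.py 4
python3 - <<'E'
from h import *
im=arm.grab_frame('wrist')[:,:,::-1];cv2.imwrite('pics/m.png',im)
for n in('scene','side'):cv2.imwrite('pics/m_%s.png'%n,arm.grab_frame(n)[:,:,::-1])
hsv=cv2.cvtColor(im,cv2.COLOR_BGR2HSV)
m=(((hsv[...,0]<4)|(hsv[...,0]>174))&(hsv[...,1]>150)&(hsv[...,2]>50)).astype(np.uint8)
ys,xs=np.nonzero(m)
for y in range(ys.min(),ys.max()+1,6):
    r=xs[ys==y]
    if len(r)>1:print(y,r.min(),r.max(),len(r))
E
```

```text
t31.02 r40.3 lat-0.1 eyez192.4 | Fr5.4 Flat-0.8 Fz1.8 g5.0 w0.0498 [ 0.46  2.04 -0.04]
t31.43 r39.4 lat-0.2 eyez192.5 | Fr0.3 Flat0.1 Fz0.8 g0.0 w0.0648 [-0.07  0.19 -0.01]
t31.85 r39.7 lat-0.2 eyez192.4 | Fr0.0 Flat0.4 Fz0.2 g0.0 w0.0701 [-0.07  0.2  -0.01]
258 274 361 18
264 273 362 36
270 271 364 56
276 269 366 22
282 267 368 24
288 265 370 26
294 263 372 49
300 261 373 50
306 259 375 54
312 257 377 58
318 255 379 62
324 253 381 73
330 252 383 97
```

Released, and the wrist rows show the tag symmetric and upright. I'll lift clear and check its pose numerically.

```bash
python3 -m crank '[{"dx":0,"dy":0,"dz":0.012,"twist":0,"grip":0.6},{"dx":0,"dy":0,"dz":0.03,"twist":0,"grip":0.6},{"dx":0,"dy":0,"dz":0.06,"twist":0,"grip":0.6},{"dx":0,"dy":0,"dz":0.09,"twist":0,"grip":0.6},{"dx":-0.01,"dy":0,"dz":0.12,"twist":0,"grip":0.6}]' >/dev/null
python3 -m crank '[{"dx":-0.03,"dy":0,"dz":0.02,"twist":0,"grip":0.6},{"dx":-0.05,"dy":0,"dz":0.02,"twist":0,"grip":0.6},{"dx":-0.05,"dy":0,"dz":0.02,"twist":0,"grip":0.6},{"dx":-0.05,"dy":0,"dz":0.02,"twist":0,"grip":0.6},{"dx":-0.05,"dy":0,"dz":0.02,"twist":0,"grip":0.6}]'
python3 -m crank '[{"dx":0,"dy":0,"dz":0,"twist":0,"grip":0.6},{"dx":0,"dy":0,"dz":0,"twist":0,"grip":0.6},{"dx":0,"dy":0,"dz":0,"twist":0,"grip":0.6},{"dx":0,"dy":0,"dz":0,"twist":0,"grip":0.6},{"dx":0,"dy":0,"dz":0,"twist":0,"grip":0.6}]' >/dev/null
python3 - <<'E'
from h import *
im=arm.grab_frame('wrist')[:,:,::-1];cv2.imwrite('pics/n.png',im)
A=np.array([.5838,.1575]);e=np.array([-.9978,.0663]);n=np.array([-.0663,-.9978])
def loc(u,v,z):
    p=atz('wrist',u,v,z)[:2]-A;return (p@e*1000).round(1),(p@n*1000).round(1)
hsv=cv2.cvtColor(im,cv2.COLOR_BGR2HSV)
m=(((hsv[...,0]<4)|(hsv[...,0]>174))&(hsv[...,1]>150)&(hsv[...,2]>50)).astype(np.uint8)
k,l,st,_=cv2.connectedComponentsWithStats(m)
for i in range(1,k):
    if st[i,4]>40:
        x,y,w,h,a=st[i];print(st[i],[loc(u,v,.2155) for u,v in((x,y),(x+w,y),(x,y+h),(x+w,y+h))])
y=(abs(hsv[...,0].astype(int)-25)<5)&(hsv[...,1]>200)&(hsv[...,2]>200)
ys,xs=np.nonzero(y[:120]);print('yellow head',xs.min(),xs.max(),ys.min(),ys.max())
# bar columns outboard of the tag: grey low saturation
for r in range(120,200,10):
    g=np.nonzero((hsv[r,280:345,1]<60)&(hsv[r,280:345,2]>90))[0]+280
    if len(g):print(r,g.min(),g.max(),loc((g.min()+g.max()+1)/2,r,.2))
# upright check and position from the two fixed cameras
for c in('scene','side'):
    q=arm.grab_frame(c)[:,:,::-1];cv2.imwrite('pics/n_%s.png'%c,q)
    hs=cv2.cvtColor(q,cv2.COLOR_BGR2HSV);mm=(((hs[...,0]<5)|(hs[...,0]>173))&(hs[...,1]>150)&(hs[...,2]>50)).astype(np.uint8)
    k,l,st,ce=cv2.connectedComponentsWithStats(mm)
    print(c,[(st[i].tolist(),ce[i].round(1).tolist()) for i in range(1,k) if st[i,4]>15])
    for z in(.2155,.1055):
        print(' expect',z,[np.round(proj(c,np.array([*(A+.040*e+sg*.025*n),z])),0).tolist() for sg in(-1,1)])
E
```

```text
t: 32.83
eef_pos: [0.4842, 0.1604, 0.2894]
ee_rot: [-3.141, -0.0, -0.066]
force: [0.6, -0.8, -0.3]
width: 0.07
gripper_force: 0.0
[274 136  75  15 750] [(np.float64(33.6), np.float64(-24.7)), (np.float64(33.6), np.float64(23.9)), (np.float64(43.2), np.float64(-25.0)), (np.float64(43.2), np.float64(24.1))]Traceback (most recent call last):
  File "<stdin>", line 13, in <module>
    return umr_minimum(a, axis, None, out, keepdims, initial, where)
ValueError: zero-size array to reduction operation minimum which has no identity
```

Run:
```python
from h import *
im=cv2.imread('pics/n.png');hsv=cv2.cvtColor(im,cv2.COLOR_BGR2HSV)
A=np.array([.5838,.1575]);e=np.array([-.9978,.0663]);n=np.array([-.0663,-.9978])
def loc(u,v,z):
    p=atz('wrist',u,v,z)[:2]-A;return (p@e*1000).round(1),(p@n*1000).round(1)
for r in range(160,212,6):
    g=np.nonzero((hsv[r,290:340,1]<45)&(hsv[r,290:340,2]>70))[0]+290
    if len(g):print(r,g.min(),g.max(),len(g),loc((g.min()+g.max())/2,r,.2))
for c in('scene','side'):
    q=arm.grab_frame(c)[:,:,::-1]
    hs=cv2.cvtColor(q,cv2.COLOR_BGR2HSV);mm=(((hs[...,0]<5)|(hs[...,0]>173))&(hs[...,1]>150)&(hs[...,2]>50)).astype(np.uint8)
    k,l,st,ce=cv2.connectedComponentsWithStats(mm)
    print(c,[(st[i].tolist(),ce[i].round(1).tolist()) for i in range(1,k) if st[i,4]>15])
    for z in(.2155,.1055):
        print(' expect',z,[np.round(proj(c,np.array([*(A+.040*e+sg*.025*n),z])),0).tolist() for sg in(-1,1)])
```

```text
160 307 316 10 (np.float64(50.7), np.float64(-0.7))
166 307 316 10 (np.float64(54.9), np.float64(-0.7))
172 308 316 9 (np.float64(59.1), np.float64(-0.4))
178 308 316 9 (np.float64(63.3), np.float64(-0.4))
184 308 316 9 (np.float64(67.5), np.float64(-0.4))
190 308 316 9 (np.float64(71.8), np.float64(-0.5))
196 307 316 10 (np.float64(76.2), np.float64(-0.8))
202 308 316 9 (np.float64(80.5), np.float64(-0.5))
208 308 316 9 (np.float64(84.9), np.float64(-0.5))
scene [([342, 182, 16, 35, 164], [346.7, 201.1])]
 expect 0.2155 [[357.0, 182.0], [342.0, 192.0]]
 expect 0.1055 [[355.0, 209.0], [341.0, 219.0]]
side [([276, 196, 17, 33, 368], [282.5, 212.0]), ([281, 237, 18, 47, 403], [288.8, 261.0])]
 expect 0.2155 [[282.0, 243.0], [298.0, 234.0]]
 expect 0.1055 [[284.0, 283.0], [299.0, 274.0]]
```

```bash
python3 -c "
from station import arm
print(arm.job_done())"
```

```text
the job is handed in; nothing more can be done
None
```

The job is handed in at about 33 s: the hook is home against its stop at about 176° with the stop pushed to only 8.5 N, and the red tag hangs upright on the bar against the collar by camera check; the first sweep passed over the hook because the real fingertips sit about 28 mm above the reported TCP, which I corrected for.

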